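# Lay out the bench for soldering the printer's logic board

## Robot

A 6-joint arm with a two-finger parallel gripper is mounted at the origin on a cart in front of the work surface, level with it; the furniture and walls round the work are solid. World frame = base frame: x ahead of the robot, y to its left, z up, the work surface at z = 0. Lengths are in m, angles in rad, forces in N, time in s.
With the tool pointing down it reaches from about 0.4 to 0.925 m from the base axis. Payload 3.4 kg.
Tool frame: the origin (TCP) lies on the centre line of the jaws, within the pads' length; the fingertips stand 11 mm ahead of it and the grasp point (between the pads) lies 8 mm behind it (manip.nose_length is the distance from the TCP to the fingertips, in m); z points along the fingers, y is the direction in which the jaws open and shut (so a half turn about z gives the same grasp; the last joint's range is limited). The gripper opens to 85 mm and grips with 20 to 120 N. Pads are 22 mm wide; open, the fingers measure 114 mm over their backs; the gripper's body (76 mm by 85 mm) begins 54 mm behind the grasp point. The pads swing forward as they close: fully open they stand 13 mm farther back than shut.
Start: joints at [1.058, 0.307, 1.506, -0, 1.328, -0.073], TCP at [0.245, 0.52, 0.242] pointing down, gripper open.
Joint ranges: [-3.12, 3.12], [-1.05, 2.28], [0.14, 2.33], [-1.42, 4.57], [0.1, 2.73], [-2.68, 2.68]. Speed limits (rad/s): [2.57, 2.57, 3.14, 3.14, 3.14, 3.14].

## Interface

Orientations are given as a rotation vector (axis times angle).
In Python, from cell import manip, eyes, workorder gives the robot as it stands.
- The arm moves only by the tool drive_tool, never from a script. Its argument "targets" is a list of rows, each an object of numbers: "rx", "ry", "rz": the turn, a rotation vector about the tool's x, y, z in degrees; "dx", "dy", "dz": the shift along the tool's x, y, z in m; "fingers": the closure, from 0 (fully open) to 1 (shut). A call has 1 to 20 rows; each row is the pose to reach, as a shift and turn from the pose commanded when the call began, along the tool's axes at that moment; what a row does not reach only later rows make up. A row lasts 1/8 s, in which the tool goes at most 62.5 mm and 10.7 degrees, less where a joint would pass 70% of its speed; a pose out of reach is approached as far as the arm can. A call with a gripper value outside its range is refused whole. The fingers move at their own pace and stop on an object; "force" is the grip in N (left out, the last holds). Time passes only in rows, so rows that repeat a pose let the fingers close. It gives the time, the measured TCP pose, the force and the opening at its end, in the units of the state.
- manip.get_state(): the state, without advancing time (a new reading comes with each control period).
- eyes.get_image(name): name is "scene" or "side" or "wrist"; returns a dict with "image" (384x512x3 uint8, red, green, blue), "range_z" (384x512 float32, m along the optical axis (not along the pixel's ray), 0 where there is no reading), "fx", "fy", "cx", "cy" (pixels), "R" (3x3) and "t" (3): a world point X has camera coordinates R X + t. Camera axes: x right, y down, z forward; pixel columns grow to the right and rows downward; lengths in m; the calibration is good to about 2 mm. A picture is of the moment at which its call begins.
- workorder.sign_off(): hands the job in, once; it reports no verdict.
The state is a dict: "t": time; "joint_positions": joint angles; "joint_vel": joint speeds; "tau": joint torques, N m; "eef_pos": TCP position; "ee_rot": TCP orientation; "contact_force": force on the tool from outside, world axes, zero at the start; "torque": the same for the moment, N m; "gripper_width": finger opening in m.
Only numpy, scipy, OpenCV 4.12 (cv2) and the standard library are available. Lean on these libraries where they do the work, as an engineer would, in place of code of your own. Each camera call takes 0.05 s, during which the arm holds its last target.

## Task

Lay out the soldering job round the green circuit board; leave the board and the black tip cleaner where they are. With the board's white connector at your left, set the print head in front of the board (on your side), its long side parallel to the board's long side, and the open flux tin behind the board, each centred on the board with a gap of about 3 cm to its edge; then set the white lid squarely on top of the flux tin. Stand the solder reel midway between the board and the tip cleaner, on the line through their centres.

Things in the scene. Friction and masses are not known exactly. Their poses are not given: they have to be found in the camera images.
- board: Green logic board lying loose on the bench, 60 (its x) x 90 (its y) mm, 2 mm thick, components up to 15 mm high; stays where it is. Origin: middle of its underside. +y points to the end with the white connector (to the robot's left within 21 degrees), +x to the far side (behind), -x to the near side (in front). Gaps count from its long edges, x = +30 and -30 mm.
- tip_cleaner: Round black tip cleaner with brass wool on top, 72 mm across, 51 mm high; stays where it is, about 220 mm from the board, to the left or to the right of it. Origin: centre of its underside; yaw has no meaning.
- head: Removed print head: black box with a tan plate on top, 44 (its x) x 64 (its y) mm at the sides that are gripped, 35 mm high, 0.11 kg. Origin: middle of its underside; y is its long side, z up. A gap of 30 mm in front of the board puts its origin at x = -82 mm, y = 0 in the board's frame.
- flux_pot: Open round white flux tin with brown paste in it, 50 mm diameter, 16 mm high, 0.05 kg. Origin: centre of its underside; yaw has no meaning. A gap of 30 mm behind the board puts its origin at x = +85 mm, y = 0 in the board's frame.
- pot_lid: Round white lid of the flux tin, a flat disc 52 mm in diameter, 12 mm high, 0.02 kg. It lies on the bench; on the tin it rests on the rim, its underside 16 mm above the tin's underside (it does not slip over it). Origin: centre of its underside; yaw has no meaning.
- reel: Solder reel standing on its blue flange, 54 mm diameter, 39 mm high to the top flange (the wire's loose end stands up to 42 mm), 0.12 kg. Origin: underside, 5 mm off the reel's axis; the axis lies at x = -5 mm, y = 0 in its frame.
- reel_center (a point): Point on the solder reel's axis at its underside.
- mid (a point): Bare point on the bench midway between the centres of the board and the tip cleaner; nothing marks it.
There are look-alikes about, which are no part of the job. Leave any orange or red look-alike of the head alone.

How it is judged:
At the end, for the whole second after the job is handed in: Head in front of and tin behind the board, gaps 30 mm, centred, each within 15 mm; head parallel within 0.2 rad; lid on the tin's rim within 10 mm of centre; reel's axis within 15 mm of midway between board and tip cleaner; all upright, at rest; board and cleaner within 20 mm of their starts (x of head in the frame of board between -0.097 and -0.067 m and y of head in the frame of board between -0.015 and 0.015 m and angle between the y axis of head and the y axis of board, either way round below 0.2 rad and x of flux_pot in the frame of board between 0.07 and 0.1 m and y of flux_pot in the frame of board between -0.015 and 0.015 m and horizontal distance between pot_lid and flux_pot below 0.01 m and z of pot_lid in the frame of flux_pot between 0.012 and 0.02 m and horizontal distance between reel_center and mid below 0.015 m and height (world z) of each of head, flux_pot, reel below 0.006 m and angle between each of head, flux_pot, reel, pot_lid's own z axis and vertical below 0.1 rad and linear speed of each of head, flux_pot, reel, pot_lid below 0.02 m/s); the robot touches nothing.
It fails at once if the circuit board is shoved out of its place (more than 20 mm) (distance of board from where it was at the start of the episode above 0.02 m).
It fails at once if the tip cleaner is shoved out of its place (more than 20 mm) (distance of tip_cleaner from where it was at the start of the episode above 0.02 m).
It also fails if it takes over 99 s, if anything falls off the work surface, if the arm or the gripper's body presses on something with over 40 N, if the wrist force passes 120 N, or if a joint passes its speed limit or range.

## Working session

There is one attempt and no reset: what is moved stays moved. The work goes in short steps, Python scripts to look and compute and a tool call to move; the robot and the scene stay as the last step left them, time stands still between calls to the robot, and variables do not carry over. Pictures are saved under pics/ and viewed, and the job is handed in when it is done.

Besides the shell and the picture viewer there is one more tool, called as name([rows], argument=value, ...), one row to a line, values as JSON. drive_tool: Moves the arm, as the interface text tells. Its arguments: {"type":"object","properties":{"targets":{"type":"array","items":{"type":"object","properties":{"rx":{"type":"number"},"ry":{"type":"number"},"rz":{"type":"number"},"dx":{"type":"number"},"dy":{"type":"number"},"dz":{"type":"number"},"fingers":{"type":"number"}}}},"force":{"type":"number"}},"required":["targets"]}

```bash
mkdir -p pics; ls
cat > h.py <<'E'
import sys; sys.path.insert(0,'.')
import numpy as np, cv2
from cell import manip, eyes, workorder
def snap(n,tag):
    d=eyes.get_image(n); cv2.imwrite(f'pics/{tag}.png',cv2.cvtColor(d['image'],cv2.COLOR_RGB2BGR)); np.savez(f'{tag}.npz',**{k:np.array(v) for k,v in d.items()}); return d
def cloud(d):
    z=d['range_z']; v,u=np.mgrid[:z.shape[0],:z.shape[1]]
    P=np.stack([(u-d['cx'])/d['fx']*z,(v-d['cy'])/d['fy']*z,z],-1)
    W=(P-d['t'])@d['R']; W[z<=0]=np.nan; return W
E
python3 - <<'E'
from h import *
for n in('scene','side','wrist'):
    d=snap(n,n+'0'); print(n,-d['R'].T@d['t'],d['fx'])
print(manip.get_state(),manip.nose_length)
E
```

```text
pics
scene [-0.54464743 -0.54037302  0.6787673 ] 480.60972527292
side [0.17635282 1.02765035 0.49582457] 478.4437649712371
wrist [0.17617808 0.55254178 0.37226804] 305.10359623523743
{'t': 0.15, 'joint_positions': array([ 1.05748466e+00,  3.07447562e-01,  1.50740421e+00,  3.89693038e-07,
        1.32840694e+00, -7.34844953e-02]), 'joint_vel': array([-0.00198765, -0.00179584, -0.00467312,  0.00039145, -0.00112747,
        0.00052005]), 'tau': array([-1.87430078e-04, -4.57976925e+01, -2.52218753e+01, -5.16444879e-05,
        8.46033072e-03,  4.34767395e-07]), 'eef_pos': array([0.24457716, 0.51980295, 0.2415544 ]), 'ee_rot': array([-6.85218382e-01, -3.06545990e+00,  2.50464161e-03]), 'contact_force': array([ 0.01550028, -0.36478484, -0.03193146]), 'torque': array([-0.01340847, -0.01341885,  0.04847474]), 'gripper_width': 0.08557095609564211} 0.011
```

View pics/scene0.png

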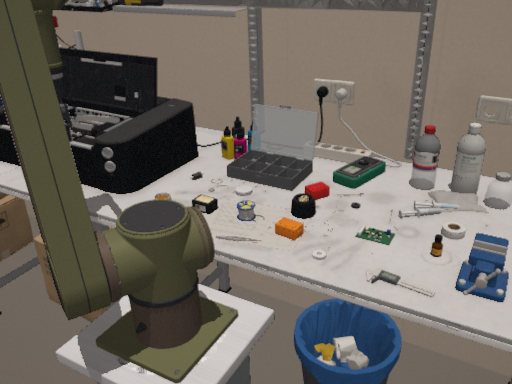

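View pics/side0.png

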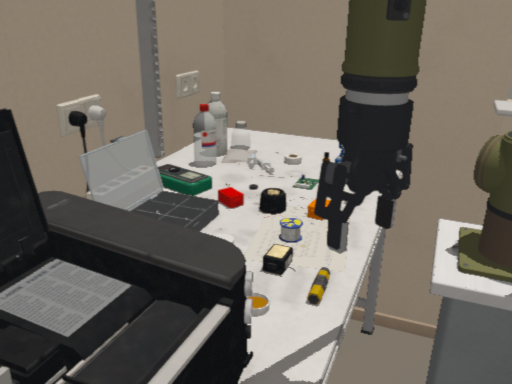

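View pics/wrist0.png

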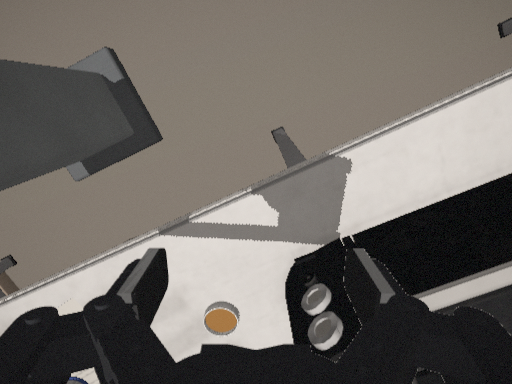

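Run:
```python
from h import *
a=cv2.imread('pics/scene0.png'); 
cv2.imwrite('pics/s_a.png',cv2.resize(a[170:270,140:300],None,fx=5,fy=5,interpolation=cv2.INTER_CUBIC))
cv2.imwrite('pics/s_b.png',cv2.resize(a[170:300,270:480],None,fx=3.8,fy=3.8,interpolation=cv2.INTER_CUBIC))
b=cv2.imread('pics/side0.png')
cv2.imwrite('pics/d_a.png',cv2.resize(b[140:320,190:350],None,fx=3.3,fy=3.3,interpolation=cv2.INTER_CUBIC))
for n,pts in(('scene',[(375,236),(303,206),(246,211),(204,203),(161,198),(244,190),(319,255),(453,230),(289,228),(317,190),(355,205)]),('side',[(306,183),(273,200),(291,228),(278,258),(257,303),(225,238),(292,159),(253,187)]),('wrist',[(221,320)])):
    d=np.load(n+'0.npz'); W=cloud(d)
    for u,v in pts: print(n,u,v,W[v,u].round(3))
```

```text
scene 375 236 [ 0.514 -0.262  0.005]
scene 303 206 [ 0.524 -0.052  0.038]
scene 246 211 [0.444 0.085 0.028]
scene 204 203 [0.421 0.211 0.034]
scene 161 198 [0.424 0.374 0.011]
scene 244 190 [0.584 0.178 0.009]
scene 319 255 [ 0.361 -0.17   0.011]
scene 453 230 [ 0.605 -0.438  0.022]
scene 289 228 [ 0.407 -0.066  0.034]
scene 317 190 [ 0.649 -0.04   0.028]
scene 355 205 [ 0.641 -0.163  0.011]
side 306 183 [ 0.525 -0.254  0.002]
side 273 200 [ 0.539 -0.006  0.04 ]
side 291 228 [0.451 0.119 0.036]
side 278 258 [0.434 0.252 0.034]
side 257 303 [0.429 0.374 0.009]
side 225 238 [0.585 0.175 0.011]
side 292 159 [ 0.621 -0.417  0.016]
side 253 187 [ 0.649 -0.145  0.009]
wrist 221 320 [0.435 0.375 0.009]
```

View pics/s_a.png

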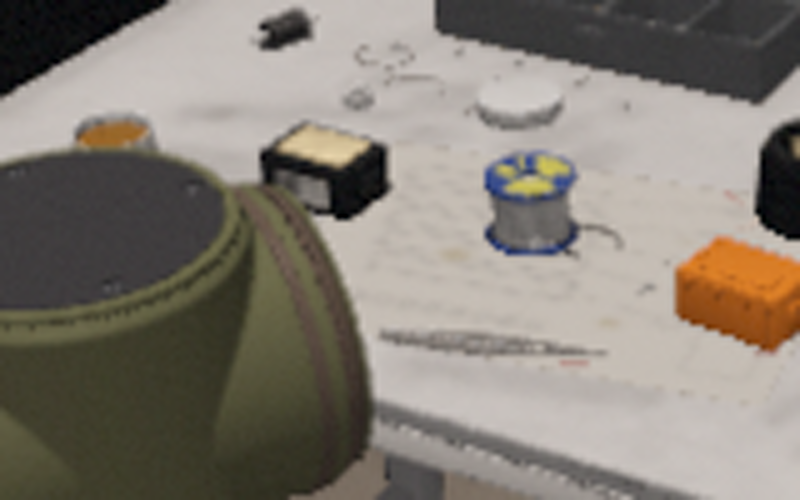

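View pics/s_b.png

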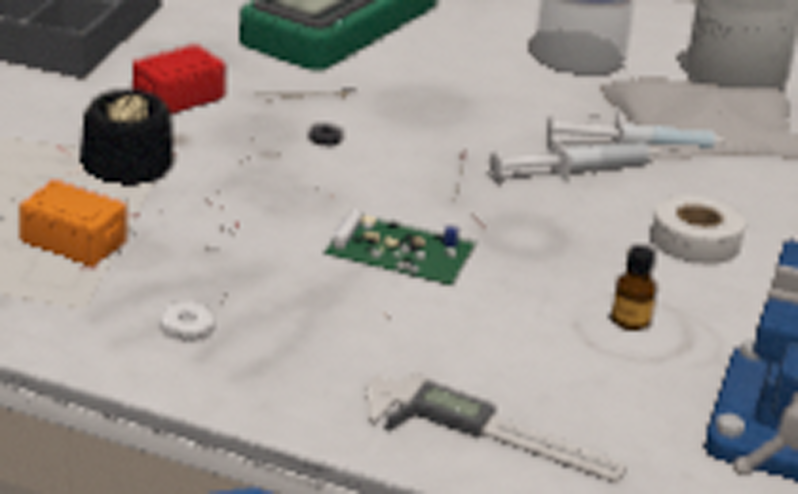

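View pics/d_a.png

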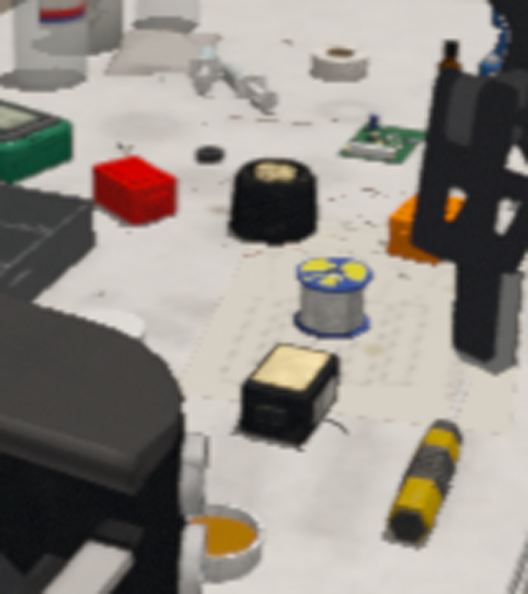

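```bash
cat >> h.py <<'E'
def top(names,x0,x1,y0,y1,res=0.001,zmax=0.3):
    H=int((x1-x0)/res);Wd=int((y1-y0)/res)
    im=np.zeros((H,Wd,3),np.uint8);
    for n in names:
        d=np.load(n+'.npz');W=cloud(d).reshape(-1,3);c=d['image'].reshape(-1,3)
        m=np.isfinite(W).all(1)&(W[:,2]<zmax);W=W[m];c=c[m]
        o=np.argsort(W[:,2]);W=W[o];c=c[o]
        i=((x1-W[:,0])/res).astype(int);j=((y1-W[:,1])/res).astype(int)
        k=(i>=0)&(i<H)&(j>=0)&(j<Wd);im[i[k],j[k]]=c[k][:,::-1]
    return im
def pts(names,cx,cy,r,z0,z1):
    out=[]
    for n in names:
        d=np.load(n+'.npz');W=cloud(d).reshape(-1,3);c=d['image'].reshape(-1,3)
        m=(np.hypot(W[:,0]-cx,W[:,1]-cy)<r)&(W[:,2]>z0)&(W[:,2]<z1);out.append(np.c_[W[m],c[m]])
    return out
E
python3 - <<'E'
from h import *
t=top(['scene0','side0'],0.35,0.65,-0.35,0.45); cv2.imwrite('pics/top0.png',t)
for nm,c,r,z0,z1 in [('tin',(.43,.375),.045,.004,.03),('lid',(.585,.178),.04,.007,.03),('reel',(.45,.1),.045,.03,.05),('head',(.43,.22),.06,.03,.045),('cleaner',(.54,-.035),.055,.01,.07),('board',(.52,-.26),.08,.0015,.006)]:
    for n,p in zip('cs',pts(['scene0','side0'],*c,r,z0,z1)):
        if len(p)>5:
            (ex,ey),rr=cv2.minEnclosingCircle(p[:,:2].astype(np.float32)*1000)
            print(nm,n,len(p),'circle',round(ex),round(ey),round(rr),'rect',[np.round(q) if np.ndim(q)==0 else np.round(q) for q in cv2.minAreaRect(p[:,:2].astype(np.float32)*1000)],'z',p[:,2].max().round(3),np.median(p[:,2]).round(3))
E
```

```text
tin c 107 circle 433 377 38 rect [array([431., 377.]), array([59., 52.]), np.float64(81.0)] z 0.018 0.011
tin s 354 circle 431 376 27 rect [array([426., 373.]), array([34., 53.]), np.float64(36.0)] z 0.019 0.009
lid c 126 circle 586 185 31 rect [array([586., 182.]), array([57., 52.]), np.float64(3.0)] z 0.016 0.012
lid s 89 circle 588 179 26 rect [array([585., 170.]), array([24., 52.]), np.float64(74.0)] z 0.015 0.012
reel c 171 circle 458 96 30 rect [array([458.,  95.]), array([56., 52.]), np.float64(49.0)] z 0.045 0.04
reel s 250 circle 459 92 34 rect [array([459.,  95.]), array([54., 58.]), np.float64(50.0)] z 0.041 0.039
head c 182 circle 442 226 38 rect [array([440., 224.]), array([66., 49.]), np.float64(89.0)] z 0.04 0.035
head s 373 circle 441 229 37 rect [array([442., 227.]), array([67., 44.]), np.float64(88.0)] z 0.037 0.035
cleaner c 489 circle 547 -40 38 rect [array([545., -39.]), array([73., 64.]), np.float64(51.0)] z 0.054 0.038
cleaner s 560 circle 546 -36 37 rect [array([549., -33.]), array([64., 68.]), np.float64(50.0)] z 0.052 0.037
board c 709 circle 520 -260 80 rect [array([ 520., -259.]), array([155., 157.]), np.float64(1.0)] z 0.006 0.003
board s 179 circle 528 -257 77 rect [array([ 545., -254.]), array([105., 153.]), np.float64(8.0)] z 0.006 0.003
```

View pics/top0.png

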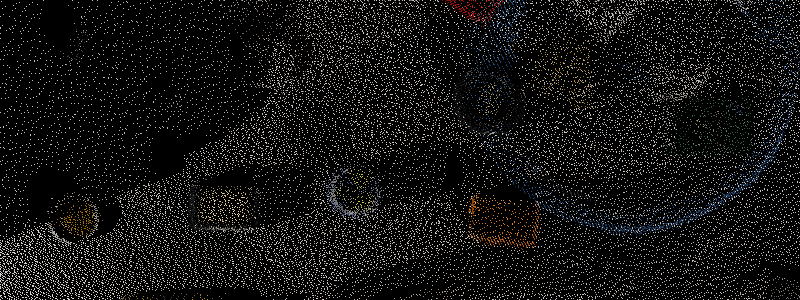

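Run:
```python
from h import *
g=[]
for n,p in zip('cs',pts(['scene0','side0'],.52,-.26,.09,-.006,.012)):
    c=p[:,3:]; m=(c[:,1]>c[:,0]+15)&(c[:,1]>c[:,2]+10); q=p[m]; g.append(q)
    r=cv2.minAreaRect(q[:,:2].astype(np.float32)*1000);print(n,m.sum(),r)
q=np.vstack(g);print(cv2.minAreaRect(q[:,:2].astype(np.float32)*1000))
for n,p in zip('cs',pts(['scene0','side0'],.44,.225,.06,.03,.045)):
    print(n,p[:,:2].min(0),p[:,:2].max(0))
s=manip.get_state(); from scipy.spatial.transform import Rotation as R
print(R.from_rotvec(s['ee_rot']).as_matrix().round(3))
```

```text
c 263 ((522.0328979492188, -261.2508850097656), (87.12431335449219, 60.15081787109375), 86.18795013427734)
s 101 ((526.0341186523438, -258.79583740234375), (59.2310791015625, 85.21857452392578), 0.0060230218805372715)
((524.0947875976562, -259.3215026855469), (62.633544921875, 87.30322265625), 0.9015811085700989)
c [0.4150739  0.19093901] [0.46416627 0.25639878]
s [0.42044614 0.19436932] [0.46481396 0.26114304]
[[-0.905  0.426 -0.001]
 [ 0.426  0.905 -0.001]
 [ 0.    -0.002 -1.   ]]
```

Run:
```python
from h import *
for nm,c,r,ex in [('tin',(.431,.376),.12,.032),('lid',(.586,.179),.12,.034),('head',(.441,.226),.1,.045),('reel',(.459,.095),.1,.045)]:
    P=np.vstack(pts(['scene0','side0','wrist0'],*c,r,.015,.22))
    # drop gripper: from wrist cam anything near cam
    d=np.hypot(P[:,0]-c[0],P[:,1]-c[1]); m=d>ex; P=P[m]; 
    a=np.degrees(np.arctan2(P[:,1]-c[1],P[:,0]-c[0]));d=d[m]
    for s in range(-180,180,30):
        k=(a>=s)&(a<s+30)
        if k.sum()>3: print(nm,s,k.sum(),'dmin',np.sort(d[k])[2].round(3),'zmax',P[k,2].max().round(3))
W=cloud(np.load('wrist0.npz'));W2=cloud(np.load('scene0.npz'))
for u,v in[(250,285),(285,290),(318,297),(325,330),(400,250)]:print(W[v,u].round(3))
p=pts(['wrist0'],.431,.376,.045,.004,.03)[0];print(len(p),cv2.minEnclosingCircle(p[:,:2].astype(np.float32)*1000))
```

```text
tin -180 55 dmin 0.097 zmax 0.025
tin -150 106 dmin 0.095 zmax 0.025
tin -120 40 dmin 0.115 zmax 0.034
tin -90 95 dmin 0.115 zmax 0.035
tin 30 135 dmin 0.11 zmax 0.188
tin 60 975 dmin 0.094 zmax 0.189
tin 90 989 dmin 0.098 zmax 0.186
lid -60 255 dmin 0.085 zmax 0.046
lid -30 311 dmin 0.069 zmax 0.045
lid 0 150 dmin 0.07 zmax 0.046
lid 30 111 dmin 0.083 zmax 0.045
head -180 6 dmin 0.096 zmax 0.02
head 150 46 dmin 0.088 zmax 0.024
reel 90 27 dmin 0.095 zmax 0.035
[ 0.406  0.435 -0.001]
[0.423 0.48  0.016]
[0.381 0.526 0.109]
[0.384 0.523 0.15 ]
[0.385 0.624 0.08 ]
964 ((432.6595458984375, 375.2319641113281), 25.789581298828125)
```

```bash
cat >> h.py <<'E'
from scipy.spatial.transform import Rotation as Rn
def go(x,y,z,yaw=180):
    s=manip.get_state(); A=Rn.from_rotvec(s['ee_rot'])
    c,n=np.cos(np.radians(yaw)),np.sin(np.radians(yaw))
    T=Rn.from_matrix(np.array([[c,n,0],[n,-c,0],[0,0,-1.]]))
    d=A.inv().apply(np.array([x,y,z])-s['eef_pos']); r=(A.inv()*T).as_rotvec(degrees=True)
    print('t',s['t'],'pos',s['eef_pos'].round(4),'D',d.round(4),'R',r.round(1),'w',s['gripper_width'],'F',s['contact_force'].round(1))
E
python3 -c "
from h import *
go(.432,.376,.12); go(.432,.376,.06)"
```

```text
t 0.15 pos [0.2446 0.5198 0.2416] D [-0.2308 -0.0501  0.1216] R [ -0.1  -0.  -25.2] w 0.08557095609564211 F [ 0.  -0.4 -0. ]
t 0.15 pos [0.2446 0.5198 0.2416] D [-0.2308 -0.05    0.1816] R [ -0.1  -0.  -25.2] w 0.08557095609564211 F [ 0.  -0.4 -0. ]
```

drive_tool([
  {"dx": -0.05,"dy": -0.011,"dz": 0.0,"rz": -8},
  {"dx": -0.1,"dy": -0.022,"dz": 0.02,"rz": -16},
  {"dx": -0.15,"dy": -0.033,"dz": 0.05,"rz": -25.2},
  {"dx": -0.2,"dy": -0.044,"dz": 0.08,"rz": -25.2,"fingers": 0.15},
  {"dx": -0.231,"dy": -0.05,"dz": 0.12,"rz": -25.2,"fingers": 0.15},
  {"dx": -0.231,"dy": -0.05,"dz": 0.12,"rz": -25.2,"fingers": 0.15},
  {"dx": -0.231,"dy": -0.05,"dz": 0.12,"rz": -25.2,"fingers": 0.15},
  {"dx": -0.231,"dy": -0.05,"dz": 0.12,"rz": -25.2,"fingers": 0.15},
], force=30)

```text
invalid input
```

```bash
python3 -c "
from h import *
d=snap('wrist','wrist1')
p=pts(['wrist1'],.431,.376,.045,.004,.03)[0];print(len(p),cv2.minEnclosingCircle(p[:,:2].astype(np.float32)*1000))
go(.432,.376,.018)"
```

```text
961 ((432.6011657714844, 376.0378723144531), 25.82577133178711)
t 0.2 pos [0.2446 0.5199 0.2417] D [-0.2308 -0.0502  0.2237] R [ -0.1  -0.  -25.2] w 0.08541303896947497 F [-0.2 -0.2 -0.6]
```

View pics/wrist1.png

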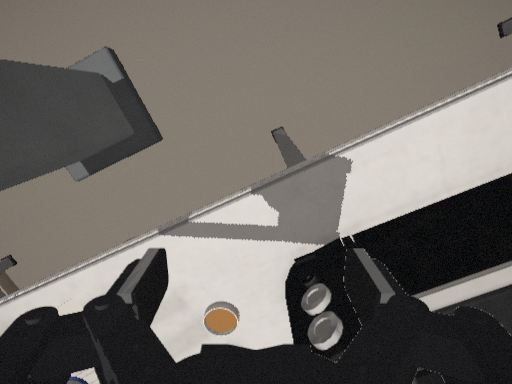

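drive_tool([
  {"dx": -0.05,"dy": -0.011,"dz": 0.0,"rx": 0,"ry": 0,"rz": -8,"fingers": 0.15},
  {"dx": -0.1,"dy": -0.022,"dz": 0.02,"rx": 0,"ry": 0,"rz": -16,"fingers": 0.15},
  {"dx": -0.15,"dy": -0.033,"dz": 0.05,"rx": 0,"ry": 0,"rz": -25.2,"fingers": 0.15},
  {"dx": -0.2,"dy": -0.044,"dz": 0.08,"rx": 0,"ry": 0,"rz": -25.2,"fingers": 0.15},
  {"dx": -0.231,"dy": -0.05,"dz": 0.12,"rx": 0,"ry": 0,"rz": -25.2,"fingers": 0.15},
  {"dx": -0.231,"dy": -0.05,"dz": 0.12,"rx": 0,"ry": 0,"rz": -25.2,"fingers": 0.15},
  {"dx": -0.231,"dy": -0.05,"dz": 0.12,"rx": 0,"ry": 0,"rz": -25.2,"fingers": 0.15},
], force=30)

```text
t: 1.08
eef_pos: [0.4324, 0.3771, 0.1225]
ee_rot: [-0.001, -3.141, -0.001]
contact_force: [-0.6, 0.5, 0.8]
gripper_width: 0.0727
```

```bash
python3 -c "
from h import *
d=snap('wrist','wrist2')
p=pts(['wrist2'],.431,.376,.045,.004,.03)[0];print(len(p),cv2.minEnclosingCircle(p[:,:2].astype(np.float32)*1000))
go(.432,.376,.018)"
```

```text
2883 ((433.05426025390625, 374.9933776855469), 25.145153045654297)
t 1.125 pos [0.4325 0.3777 0.1233] D [ 0.0006 -0.0018  0.1053] R [0.1 0.  0. ] w 0.07238674880419298 F [-1.2  0.2 -0.5]
```

View pics/wrist2.png

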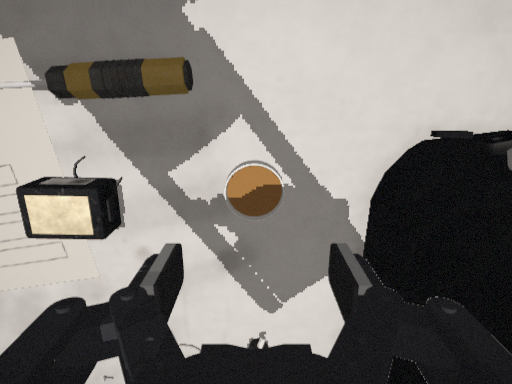

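drive_tool([
  {"dx": 0,"dy": -0.002,"dz": 0.05,"rx": 0,"ry": 0,"rz": 0,"fingers": 0.15},
  {"dx": 0,"dy": -0.002,"dz": 0.09,"rx": 0,"ry": 0,"rz": 0,"fingers": 0.15},
  {"dx": 0,"dy": -0.002,"dz": 0.108,"rx": 0,"ry": 0,"rz": 0,"fingers": 0.15},
  {"dx": 0,"dy": -0.002,"dz": 0.108,"rx": 0,"ry": 0,"rz": 0,"fingers": 0.15},
  {"dx": 0,"dy": -0.002,"dz": 0.108,"rx": 0,"ry": 0,"rz": 0,"fingers": 0.5},
  {"dx": 0,"dy": -0.002,"dz": 0.108,"rx": 0,"ry": 0,"rz": 0,"fingers": 0.5},
  {"dx": 0,"dy": -0.002,"dz": 0.108,"rx": 0,"ry": 0,"rz": 0,"fingers": 0.5},
  {"dx": 0,"dy": -0.002,"dz": 0.108,"rx": 0,"ry": 0,"rz": 0,"fingers": 0.5},
], force=30)

```text
t: 2.12
eef_pos: [0.4334, 0.3761, 0.0164]
ee_rot: [0.0, 3.139, 0.005]
contact_force: [-1.9, 2.1, 7.5]
gripper_width: 0.0474
```

```bash
python3 -c "
from h import *
d=snap('wrist','wrist3')
go(.433,.3755,.16)"
```

```text
t 2.175 pos [0.4334 0.3761 0.0164] D [-0.000e+00 -1.000e-04 -1.436e-01] R [ 0.2  0.1 -0. ] w 0.047385440654508185 F [-2.3  1.7  6.2]
```

View pics/wrist3.png

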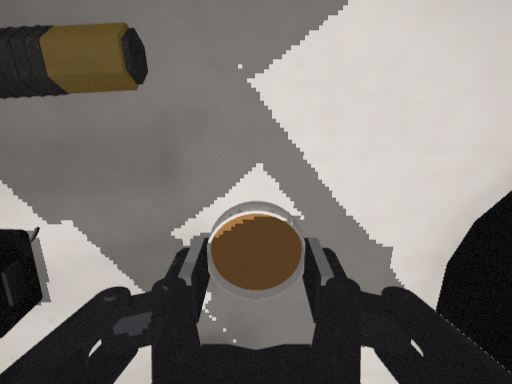

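```bash
python3 -c "
from h import *
d=np.load('wrist3.npz');W=cloud(d);im=d['image'].astype(int)
for z0,z1 in((.003,.006),(.006,.012),(.012,.025)):
  p=pts(['wrist3'],.431,.376,.032,z0,z1)[0];c=p[:,3:];
  print(len(p), p[:,:3].min(0),p[:,:3].max(0))
m=(im[...,0]>im[...,2]+60)&(np.hypot(W[...,0]-.432,W[...,1]-.376)<.04);q=W[m];print(cv2.minEnclosingCircle(q[:,:2].astype(np.float32)*1000),np.median(q[:,2]))
"
```

```text
176 [0.40812712 0.35207257 0.00301131] [0.44597287 0.39914343 0.00599767]
6402 [0.40799694 0.34575742 0.00600733] [0.45800779 0.40536466 0.01199986]
2018 [0.40779411 0.34490259 0.0120034 ] [0.45842772 0.40787403 0.02498957]
((434.2652587890625, 374.5400695800781), 21.653596878051758) 0.007825492308094158
```

drive_tool([
  {"dx": 0,"dy": 0,"dz": -0.03,"rx": 0,"ry": 0,"rz": 0,"fingers": 0.5},
  {"dx": 0,"dy": 0,"dz": -0.08,"rx": 0,"ry": 0,"rz": 0,"fingers": 0.5},
  {"dx": -0.01,"dy": -0.03,"dz": -0.13,"rx": 0,"ry": 0,"rz": 0,"fingers": 0.5},
  {"dx": -0.025,"dy": -0.08,"dz": -0.14,"rx": 0,"ry": 0,"rz": 0,"fingers": 0.5},
  {"dx": -0.04,"dy": -0.13,"dz": -0.14,"rx": 0,"ry": 0,"rz": 0,"fingers": 0.5},
  {"dx": -0.055,"dy": -0.18,"dz": -0.14,"rx": 0,"ry": 0,"rz": 0,"fingers": 0.5},
  {"dx": -0.07,"dy": -0.23,"dz": -0.14,"rx": 0,"ry": 0,"rz": 0,"fingers": 0.5},
  {"dx": -0.085,"dy": -0.28,"dz": -0.14,"rx": 0,"ry": 0,"rz": 0,"fingers": 0.5},
  {"dx": -0.1,"dy": -0.33,"dz": -0.14,"rx": 0,"ry": 0,"rz": 0,"fingers": 0.5},
  {"dx": -0.115,"dy": -0.38,"dz": -0.14,"rx": 0,"ry": 0,"rz": 0,"fingers": 0.5},
  {"dx": -0.13,"dy": -0.43,"dz": -0.14,"rx": 0,"ry": 0,"rz": 0,"fingers": 0.5},
  {"dx": -0.145,"dy": -0.48,"dz": -0.14,"rx": 0,"ry": 0,"rz": 0,"fingers": 0.5},
  {"dx": -0.155,"dy": -0.53,"dz": -0.14,"rx": 0,"ry": 0,"rz": 0,"fingers": 0.5},
  {"dx": -0.165,"dy": -0.58,"dz": -0.14,"rx": 0,"ry": 0,"rz": 0,"fingers": 0.5},
  {"dx": -0.176,"dy": -0.615,"dz": -0.14,"rx": 0,"ry": 0,"rz": 0,"fingers": 0.5},
  {"dx": -0.176,"dy": -0.636,"dz": -0.14,"rx": 0,"ry": 0,"rz": 0,"fingers": 0.5},
  {"dx": -0.176,"dy": -0.636,"dz": -0.14,"rx": 0,"ry": 0,"rz": 0,"fingers": 0.5},
  {"dx": -0.176,"dy": -0.636,"dz": -0.14,"rx": 0,"ry": 0,"rz": 0,"fingers": 0.5},
])

```text
t: 4.42
eef_pos: [0.6078, -0.2598, 0.1544]
ee_rot: [0.001, -3.141, -0.002]
contact_force: [0.7, -1.0, -0.2]
gripper_width: 0.0474
```

```bash
cat >> h.py <<'E'
def board(tag):
    d=np.load(tag+'.npz');W=cloud(d);c=d['image'].astype(int)
    m=(c[...,1]>c[...,0]+15)&(c[...,1]>c[...,2]+10)&(np.hypot(W[...,0]-.524,W[...,1]+.26)<.08)&(np.abs(W[...,2])<.008)
    q=W[m][:,:2].astype(np.float32)*1000; r=cv2.minAreaRect(q); print('board',m.sum(),r,cv2.boxPoints(r).round(0).tolist())
E
python3 -c "
from h import *
d=snap('wrist','wrist4');snap('scene','scene4')
board('wrist4');board('scene4')
go(.609,-.26,.02)"
```

```text
board 5192 ((527.712646484375, -258.9954833984375), (59.29989242553711, 90.12889862060547), 0.863592803478241) [[497.0, -214.0], [499.0, -305.0], [558.0, -304.0], [557.0, -213.0]]
board 267 ((522.6427001953125, -260.033203125), (87.80848693847656, 59.17325210571289), 87.6886978149414) [[491.0, -303.0], [550.0, -305.0], [554.0, -217.0], [495.0, -215.0]]
t 4.525 pos [ 0.6082 -0.2595  0.1544] D [-0.0009 -0.0006  0.1344] R [ 0.  -0.   0.1] w 0.04724654190293847 F [-0.3  1.  -0.9]
```

View pics/wrist4.png

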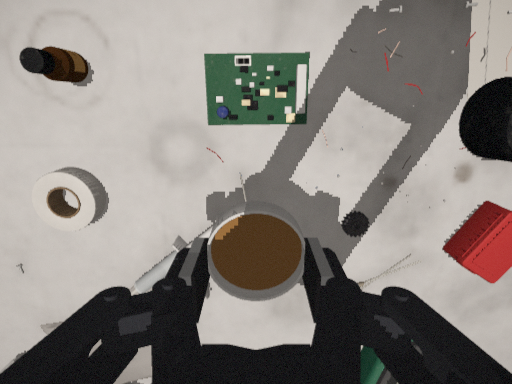

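```bash
python3 -c "
from h import *
W=cloud(np.load('wrist4.npz'))
for u,v in[(180,243),(205,228),(160,262),(243,185),(222,160),(355,223),(385,270),(140,290)]:print(u,v,W[v,u].round(3))
W=cloud(np.load('scene4.npz'));
P=np.vstack(pts(['scene0','side0'],.61,-.259,.085,.006,.1)); P=P[P[:,0]>.57]
d=np.hypot(P[:,0]-.61,P[:,1]+.259);print(len(P));print(P[np.argsort(d)[:25],:3].round(3).tolist())
"
python3 - <<'E'
import cv2
a=cv2.imread('pics/scene4.png');cv2.imwrite('pics/s4.png',cv2.resize(a[150:280,300:500],None,fx=4,fy=4,interpolation=cv2.INTER_CUBIC))
E
```

```text
180 243 [ 0.673 -0.335  0.011]
205 228 [ 0.662 -0.312 -0.001]
160 262 [ 0.694 -0.357  0.011]
243 185 [ 0.615 -0.272  0.003]
222 160 [ 0.591 -0.292  0.002]
355 223 [ 0.652 -0.163  0.01 ]
385 270 [ 0.711 -0.121 -0.001]
140 290 [ 0.724 -0.38   0.015]
85
[[0.639, -0.292, 0.011], [0.642, -0.29, 0.012], [0.648, -0.281, 0.023], [0.647, -0.286, 0.012], [0.645, -0.289, 0.015], [0.647, -0.286, 0.022], [0.638, -0.295, 0.022], [0.647, -0.286, 0.018], [0.643, -0.292, 0.017], [0.639, -0.296, 0.013], [0.645, -0.29, 0.011], [0.649, -0.285, 0.009], [0.64, -0.295, 0.015], [0.644, -0.292, 0.012], [0.643, -0.293, 0.014], [0.643, -0.293, 0.007], [0.641, -0.295, 0.018], [0.642, -0.294, 0.023], [0.648, -0.288, 0.009], [0.65, -0.285, 0.018], [0.646, -0.291, 0.024], [0.652, -0.282, 0.012], [0.638, -0.298, 0.017], [0.646, -0.292, 0.017], [0.648, -0.289, 0.008]]
```

View pics/s4.png

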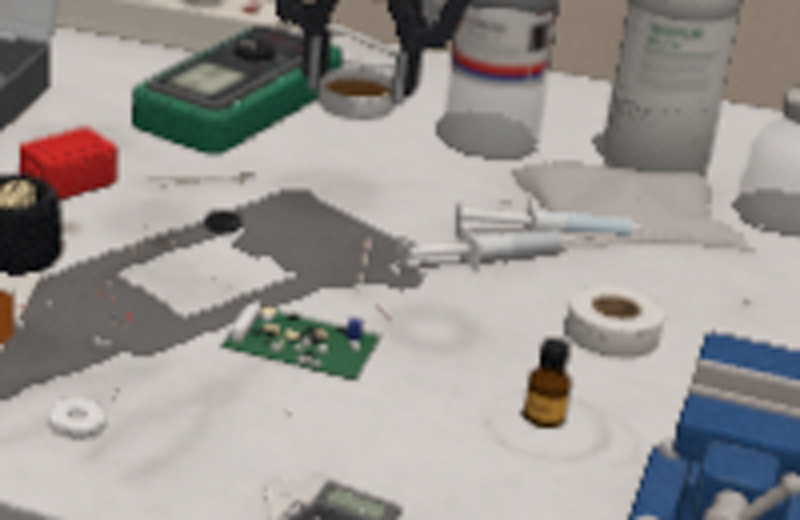

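drive_tool([
  {"dx": -0.002,"dy": 0.0015,"dz": 0.03,"rx": 0,"ry": 0,"rz": 8,"fingers": 0.5},
  {"dx": -0.002,"dy": 0.0015,"dz": 0.08,"rx": 0,"ry": 0,"rz": 16,"fingers": 0.5},
  {"dx": -0.002,"dy": 0.0015,"dz": 0.115,"rx": 0,"ry": 0,"rz": 20,"fingers": 0.5},
  {"dx": -0.002,"dy": 0.0015,"dz": 0.13,"rx": 0,"ry": 0,"rz": 20,"fingers": 0.5},
  {"dx": -0.002,"dy": 0.0015,"dz": 0.137,"rx": 0,"ry": 0,"rz": 20,"fingers": 0.5},
  {"dx": -0.002,"dy": 0.0015,"dz": 0.137,"rx": 0,"ry": 0,"rz": 20,"fingers": 0.5},
  {"dx": -0.002,"dy": 0.0015,"dz": 0.137,"rx": 0,"ry": 0,"rz": 20,"fingers": 0.5},
])

```text
t: 5.4
eef_pos: [0.6117, -0.2603, 0.0189]
ee_rot: [0.544, 3.091, -0.001]
contact_force: [-0.3, -0.4, -0.6]
gripper_width: 0.0473
```

```bash
python3 -c "
from h import *
go(.610,-.258,.018,160)"
```

```text
t 5.4 pos [ 0.6117 -0.2603  0.0189] D [0.0024 0.0016 0.0009] R [-0.   0.2  0. ] w 0.04730789388686888 F [-0.3 -0.4 -0.6]
```

drive_tool([
  {"dx": 0.002,"dy": 0.0015,"dz": 0.0015,"rx": 0,"ry": 0,"rz": 0,"fingers": 0.5},
  {"dx": 0.002,"dy": 0.0015,"dz": 0.002,"rx": 0,"ry": 0,"rz": 0,"fingers": 0.5},
  {"dx": 0.002,"dy": 0.0015,"dz": 0.002,"rx": 0,"ry": 0,"rz": 0,"fingers": 0.28},
  {"dx": 0.002,"dy": 0.0015,"dz": 0.002,"rx": 0,"ry": 0,"rz": 0,"fingers": 0.28},
  {"dx": 0.002,"dy": 0.0015,"dz": 0.002,"rx": 0,"ry": 0,"rz": 0,"fingers": 0.28},
  {"dx": 0.002,"dy": 0.0015,"dz": -0.02,"rx": 0,"ry": 0,"rz": 0,"fingers": 0.28},
  {"dx": 0.002,"dy": 0.0015,"dz": -0.07,"rx": 0,"ry": 0,"rz": -6,"fingers": 0.2},
  {"dx": 0.002,"dy": 0.0015,"dz": -0.13,"rx": 0,"ry": 0,"rz": -14,"fingers": 0.15},
  {"dx": 0.002,"dy": 0.0015,"dz": -0.15,"rx": 0,"ry": 0,"rz": -20,"fingers": 0.15},
  {"dx": 0.002,"dy": 0.0015,"dz": -0.15,"rx": 0,"ry": 0,"rz": -20,"fingers": 0.15},
])

```text
t: 6.65
eef_pos: [0.6105, -0.2584, 0.1697]
ee_rot: [0.002, 3.137, -0.003]
contact_force: [0.6, 0.1, -1.1]
gripper_width: 0.0722
```

```bash
cat >> h.py <<'E'
def circ(tag,cx,cy,r,z0,z1):
    p=pts([tag],cx,cy,r,z0,z1)[0];
    if len(p)>5: e=cv2.minEnclosingCircle(p[:,:2].astype(np.float32)*1000); print(tag,len(p),np.round(e[0],1),round(e[1],1))
E
python3 -c "
from h import *
snap('wrist','wrist5');snap('scene','scene5');snap('side','side5')
for t in('wrist5','scene5','side5'): board(t);circ(t,.61,-.258,.03,.006,.03)
circ('scene5',.546,-.037,.05,.006,.06);circ('side5',.546,-.037,.05,.006,.06);circ('wrist5',.546,-.037,.05,.006,.06)
go(.459,.095,.13)"
```

```text
board 4713 ((527.85986328125, -259.06561279296875), (59.64047622680664, 89.93377685546875), 0.373016893863678) [[498.0, -214.0], [498.0, -304.0], [558.0, -304.0], [557.0, -214.0]]
wrist5 2061 [ 609.4 -257.5] 25.2
board 266 ((523.8133544921875, -259.2338562011719), (62.16842269897461, 88.7683334350586), 0.8758853077888489) [[492.0, -215.0], [493.0, -304.0], [556.0, -303.0], [554.0, -214.0]]
scene5 187 [ 607.6 -257. ] 27.9
board 94 ((525.5768432617188, -258.8423156738281), (56.26228713989258, 86.56968688964844), 3.011639356613159) [[495.0, -217.0], [500.0, -304.0], [556.0, -301.0], [551.0, -214.0]]
side5 117 [ 610.  -257.3] 29.2
scene5 523 [547.1 -42. ] 36.8
side5 607 [551.1 -36. ] 37.2
wrist5 4002 [551.9 -45.6] 34.7
t 6.8 pos [ 0.608  -0.2572  0.1654] D [0.1495 0.3519 0.0364] R [ 0.1 -0.2 -0.1] w 0.07263528963506433 F [ 0.4  1.1 -0.7]
```

View pics/wrist5.png

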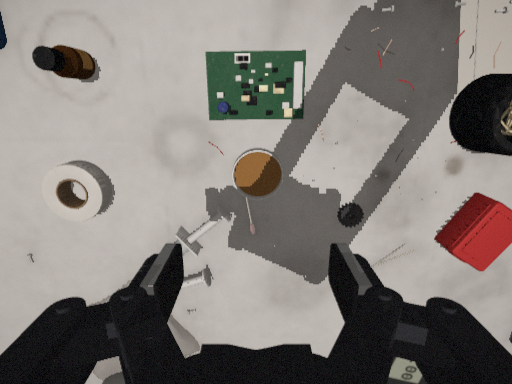

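drive_tool([
  {"dx": 0.02,"dy": 0.045,"dz": 0.0,"rx": 0,"ry": 0,"rz": 0,"fingers": 0.12},
  {"dx": 0.04,"dy": 0.095,"dz": 0.0,"rx": 0,"ry": 0,"rz": 0,"fingers": 0.12},
  {"dx": 0.06,"dy": 0.145,"dz": 0.0,"rx": 0,"ry": 0,"rz": 0,"fingers": 0.12},
  {"dx": 0.08,"dy": 0.195,"dz": 0.0,"rx": 0,"ry": 0,"rz": 0,"fingers": 0.12},
  {"dx": 0.1,"dy": 0.245,"dz": 0.0,"rx": 0,"ry": 0,"rz": 0,"fingers": 0.12},
  {"dx": 0.125,"dy": 0.295,"dz": 0.01,"rx": 0,"ry": 0,"rz": 0,"fingers": 0.12},
  {"dx": 0.145,"dy": 0.335,"dz": 0.02,"rx": 0,"ry": 0,"rz": 0,"fingers": 0.12},
  {"dx": 0.15,"dy": 0.352,"dz": 0.02,"rx": 0,"ry": 0,"rz": 0,"fingers": 0.12},
  {"dx": 0.15,"dy": 0.352,"dz": 0.02,"rx": 0,"ry": 0,"rz": 0,"fingers": 0.12},
  {"dx": 0.15,"dy": 0.352,"dz": 0.02,"rx": 0,"ry": 0,"rz": 0,"fingers": 0.12},
])

```text
t: 8.05
eef_pos: [0.4604, 0.0935, 0.1473]
ee_rot: [0.001, 3.141, -0.001]
contact_force: [0.6, -0.2, 0.9]
gripper_width: 0.0752
```

```bash
python3 -c "
from h import *
snap('wrist','wrist6')
circ('wrist6',.459,.095,.04,.034,.06);circ('wrist6',.546,-.037,.05,.006,.06)
p=pts(['wrist6'],.441,.226,.06,.031,.04)[0];print(cv2.minAreaRect(p[:,:2].astype(np.float32)*1000))
go(.459,.095,.03)"
```

```text
wrist6 3187 [461.8  89.5] 31.8
wrist6 3287 [548.8 -39.9] 33.8
((444.5627746582031, 224.16307067871094), (64.13390350341797, 43.42871856689453), 88.72583770751953)
t 8.1 pos [0.4604 0.0933 0.1474] D [0.0015 0.0018 0.1174] R [-0.   0.1 -0.1] w 0.07540354859607099 F [ 0.2 -0.1  0.2]
```

View pics/wrist6.png

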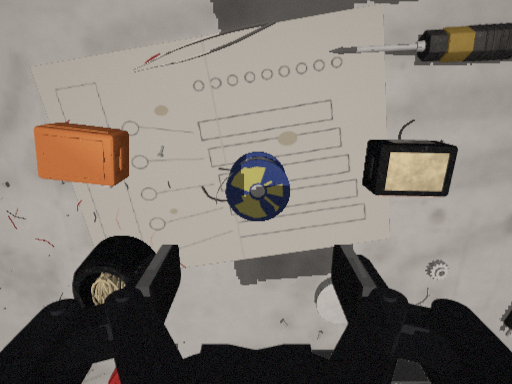

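```bash
python3 -c "
from h import *
from scipy.optimize import least_squares
d=np.load('wrist6.npz');W=cloud(d);im=d['image']
m=(np.hypot(W[...,0]-.46,W[...,1]-.095)<.036)&(W[...,2]>.034)&(W[...,2]<.045)
mm=cv2.morphologyEx(m.astype(np.uint8),cv2.MORPH_OPEN,np.ones((9,9),np.uint8))
c=max(cv2.findContours(mm,0,1)[0],key=cv2.contourArea)[:,0]
q=W[c[:,1],c[:,0]][:,:2];q=q[np.isfinite(q).all(1)]
f=least_squares(lambda s:np.hypot(q[:,0]-s[0],q[:,1]-s[1])-s[2],[.46,.095,.027],loss='soft_l1',f_scale=.001);print(f.x)
w=W[(np.hypot(W[...,0]-.46,W[...,1]-.095)<.06)&(np.hypot(W[...,0]-.46,W[...,1]-.095)>.031)&(W[...,2]>.004)];print(w[:40:3].round(3))
go(f.x[0],f.x[1],.03,110)"
```

```text
[0.46067256 0.09397161 0.02592312]
[[0.455 0.064 0.041]
 [0.456 0.063 0.04 ]
 [0.458 0.062 0.04 ]
 [0.461 0.061 0.039]
 [0.464 0.06  0.038]
 [0.467 0.059 0.037]
 [0.468 0.06  0.037]
 [0.47  0.06  0.036]
 [0.451 0.049 0.149]
 [0.451 0.051 0.15 ]
 [0.451 0.052 0.15 ]
 [0.451 0.053 0.15 ]
 [0.452 0.054 0.149]
 [0.453 0.055 0.147]]
t 8.1 pos [0.4604 0.0933 0.1474] D [-1.000e-04  7.000e-04  1.174e-01] R [ 0.   0.1 69.9] w 0.07540354859607099 F [ 0.2 -0.1  0.2]
```

drive_tool([
  {"dx": 0,"dy": 0,"dz": 0.0,"rx": 0,"ry": 0,"rz": 10,"fingers": 0.12},
  {"dx": 0,"dy": 0,"dz": 0.0,"rx": 0,"ry": 0,"rz": 20,"fingers": 0.12},
  {"dx": 0,"dy": 0,"dz": 0.0,"rx": 0,"ry": 0,"rz": 30,"fingers": 0.12},
  {"dx": 0,"dy": 0,"dz": 0.01,"rx": 0,"ry": 0,"rz": 40,"fingers": 0.12},
  {"dx": 0,"dy": 0,"dz": 0.02,"rx": 0,"ry": 0,"rz": 50,"fingers": 0.12},
  {"dx": 0,"dy": 0,"dz": 0.03,"rx": 0,"ry": 0,"rz": 60,"fingers": 0.12},
  {"dx": 0,"dy": 0,"dz": 0.04,"rx": 0,"ry": 0,"rz": 70,"fingers": 0.12},
  {"dx": 0,"dy": 0,"dz": 0.05,"rx": 0,"ry": 0,"rz": 80,"fingers": 0.12},
  {"dx": 0,"dy": 0,"dz": 0.08,"rx": 0,"ry": 0,"rz": 80,"fingers": 0.12},
  {"dx": 0,"dy": 0,"dz": 0.11,"rx": 0,"ry": 0,"rz": 80,"fingers": 0.12},
  {"dx": 0,"dy": 0,"dz": 0.123,"rx": 0,"ry": 0,"rz": 80,"fingers": 0.12},
  {"dx": 0,"dy": 0,"dz": 0.123,"rx": 0,"ry": 0,"rz": 80,"fingers": 0.12},
  {"dx": 0,"dy": 0,"dz": 0.123,"rx": 0,"ry": 0,"rz": 80,"fingers": 0.12},
])

```text
t: 9.72
eef_pos: [0.4602, 0.0941, 0.025]
ee_rot: [2.019, 2.405, 0.002]
contact_force: [-0.4, 1.1, 0.7]
gripper_width: 0.0754
```

```bash
python3 -c "
from h import *
snap('wrist','wrist7');snap('side','side7')
go(.4607,.094,.024,100)
import cv2
a=cv2.imread('pics/side7.png')[170:270,240:400];b=cv2.imread('pics/wrist7.png')
a=cv2.resize(a,(512,320));cv2.imwrite('pics/w7.png',np.vstack([cv2.resize(b,(400,300)),cv2.resize(a,(400,250))]))"
```

```text
t 9.825 pos [0.4602 0.0943 0.0252] D [-0.0004  0.0005  0.0012] R [ 0.1  0.  -0. ] w 0.07546210950714417 F [-0.   0.  -0.5]
```

View pics/w7.png

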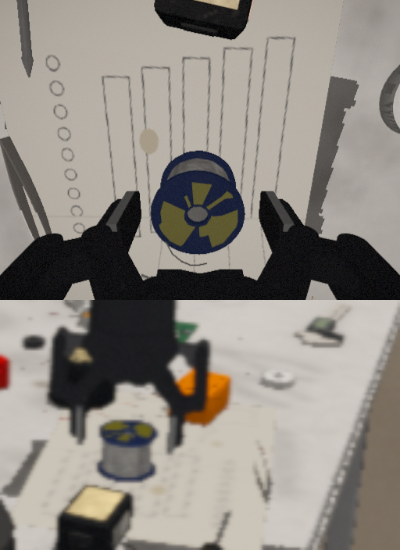

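drive_tool([
  {"dx": 0,"dy": 0,"dz": 0,"rx": 0,"ry": 0,"rz": 0,"fingers": 0.5},
  {"dx": 0,"dy": 0,"dz": 0,"rx": 0,"ry": 0,"rz": 0,"fingers": 0.5},
  {"dx": 0,"dy": 0,"dz": 0,"rx": 0,"ry": 0,"rz": 0,"fingers": 0.5},
  {"dx": 0,"dy": 0,"dz": -0.02,"rx": 0,"ry": 0,"rz": 0,"fingers": 0.5},
  {"dx": 0,"dy": 0,"dz": -0.06,"rx": 0,"ry": 0,"rz": 0,"fingers": 0.5},
  {"dx": 0,"dy": 0,"dz": -0.09,"rx": 0,"ry": 0,"rz": 0,"fingers": 0.5},
  {"dx": 0,"dy": 0,"dz": -0.09,"rx": 0,"ry": 0,"rz": 0,"fingers": 0.5},
], force=40)

```text
t: 10.7
eef_pos: [0.4611, 0.0946, 0.1167]
ee_rot: [2.016, 2.404, 0.007]
contact_force: [1.2, -0.0, -2.0]
gripper_width: 0.0521
```

```bash
python3 -c "
from h import *
go(.537,-.1485,.115,100)"
```

```text
t 10.7 pos [0.4611 0.0946 0.1167] D [-0.2526  0.0325  0.002 ] R [0.3 0.  0. ] w 0.05207030071195786 F [ 1.2 -0.  -2. ]
```

drive_tool([
  {"dx": -0.03,"dy": 0.004,"dz": 0,"rx": 0,"ry": 0,"rz": 0,"fingers": 0.5},
  {"dx": -0.075,"dy": 0.01,"dz": 0,"rx": 0,"ry": 0,"rz": 0,"fingers": 0.5},
  {"dx": -0.12,"dy": 0.015,"dz": 0,"rx": 0,"ry": 0,"rz": 0,"fingers": 0.5},
  {"dx": -0.165,"dy": 0.021,"dz": 0,"rx": 0,"ry": 0,"rz": 0,"fingers": 0.5},
  {"dx": -0.21,"dy": 0.027,"dz": 0,"rx": 0,"ry": 0,"rz": 0,"fingers": 0.5},
  {"dx": -0.24,"dy": 0.031,"dz": 0,"rx": 0,"ry": 0,"rz": 0,"fingers": 0.5},
  {"dx": -0.2525,"dy": 0.0325,"dz": 0,"rx": 0,"ry": 0,"rz": 0,"fingers": 0.5},
  {"dx": -0.2525,"dy": 0.0325,"dz": 0.0,"rx": 0,"ry": 0,"rz": 0,"fingers": 0.5},
  {"dx": -0.2525,"dy": 0.0325,"dz": 0.0,"rx": 0,"ry": 0,"rz": 0,"fingers": 0.5},
])

```text
t: 11.82
eef_pos: [0.534, -0.1473, 0.1138]
ee_rot: [-2.017, -2.406, 0.0]
contact_force: [0.5, 0.1, -1.5]
gripper_width: 0.0523
```

```bash
python3 -c "
from h import *
snap('wrist','wrist8');snap('scene','scene8')
go(.537,-.1485,.026,100)
circ('wrist8',.546,-.037,.05,.006,.06);
p=pts(['wrist8'],.537,-.1485,.05,.11,.15)[0];print(len(p),cv2.minEnclosingCircle(p[:,:2].astype(np.float32)*1000))
import cv2
a=cv2.imread('pics/scene8.png')[130:280,270:430];b=cv2.imread('pics/wrist8.png')
cv2.imwrite('pics/w8.png',np.vstack([cv2.resize(b,(400,300)),cv2.resize(a,(320,300))[:, :].repeat(1,1) if 0 else cv2.resize(a,(400,300))]))"
```

```text
t 11.925 pos [ 0.5344 -0.1473  0.1142] D [-0.0017  0.0024  0.0882] R [-0.  -0.   0.1] w 0.05219522594376413 F [-0.3 -0.7 -0.9]
wrist8 7882 [551.1 -41.5] 34.6
14180 ((534.841552734375, -140.76036071777344), 48.566444396972656)
```

View pics/w8.png

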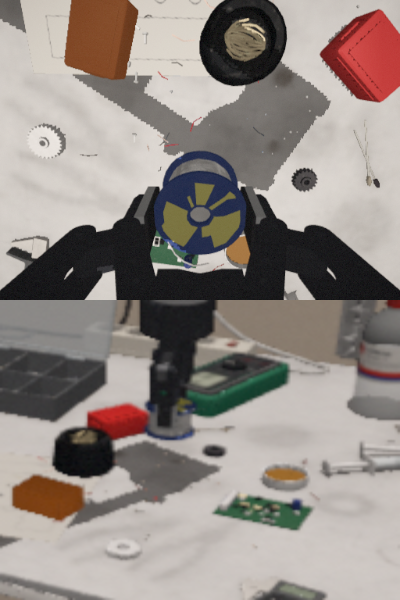

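drive_tool([
  {"dx": -0.002,"dy": 0.003,"dz": 0.03,"rx": 0,"ry": 0,"rz": 0,"fingers": 0.5},
  {"dx": -0.002,"dy": 0.003,"dz": 0.065,"rx": 0,"ry": 0,"rz": 0,"fingers": 0.5},
  {"dx": -0.002,"dy": 0.003,"dz": 0.08,"rx": 0,"ry": 0,"rz": 0,"fingers": 0.5},
  {"dx": -0.002,"dy": 0.003,"dz": 0.087,"rx": 0,"ry": 0,"rz": 0,"fingers": 0.5},
  {"dx": -0.002,"dy": 0.003,"dz": 0.089,"rx": 0,"ry": 0,"rz": 0,"fingers": 0.5},
  {"dx": -0.002,"dy": 0.003,"dz": 0.089,"rx": 0,"ry": 0,"rz": 0,"fingers": 0.5},
  {"dx": -0.002,"dy": 0.003,"dz": 0.089,"rx": 0,"ry": 0,"rz": 0,"fingers": 0.5},
])

```text
t: 12.8
eef_pos: [0.539, -0.1505, 0.0261]
ee_rot: [2.018, 2.405, 0.001]
contact_force: [-0.8, 0.1, -0.6]
gripper_width: 0.0523
```

drive_tool([
  {"dx": 0,"dy": 0,"dz": 0.001,"rx": 0,"ry": 0,"rz": 0,"fingers": 0.5},
  {"dx": 0,"dy": 0,"dz": 0.001,"rx": 0,"ry": 0,"rz": 0,"fingers": 0.12},
  {"dx": 0,"dy": 0,"dz": 0.001,"rx": 0,"ry": 0,"rz": 0,"fingers": 0.12},
  {"dx": 0,"dy": 0,"dz": 0.001,"rx": 0,"ry": 0,"rz": 0,"fingers": 0.12},
  {"dx": 0,"dy": 0,"dz": -0.02,"rx": 0,"ry": 0,"rz": 0,"fingers": 0.12},
  {"dx": 0,"dy": 0,"dz": -0.07,"rx": 0,"ry": 0,"rz": 0,"fingers": 0.12},
  {"dx": 0,"dy": 0,"dz": -0.12,"rx": 0,"ry": 0,"rz": 0,"fingers": 0.0},
  {"dx": 0,"dy": 0,"dz": -0.12,"rx": 0,"ry": 0,"rz": -10,"fingers": 0.0},
  {"dx": 0,"dy": 0,"dz": -0.12,"rx": 0,"ry": 0,"rz": -20,"fingers": 0.0},
  {"dx": 0,"dy": 0,"dz": -0.12,"rx": 0,"ry": 0,"rz": -30,"fingers": 0.0},
  {"dx": 0,"dy": 0,"dz": -0.12,"rx": 0,"ry": 0,"rz": -40,"fingers": 0.0},
  {"dx": 0,"dy": 0,"dz": -0.12,"rx": 0,"ry": 0,"rz": -50,"fingers": 0.0},
  {"dx": 0,"dy": 0,"dz": -0.12,"rx": 0,"ry": 0,"rz": -60,"fingers": 0.0},
  {"dx": 0,"dy": 0,"dz": -0.12,"rx": 0,"ry": 0,"rz": -70,"fingers": 0.0},
  {"dx": 0,"dy": 0,"dz": -0.12,"rx": 0,"ry": 0,"rz": -80,"fingers": 0.0},
  {"dx": 0,"dy": 0,"dz": -0.12,"rx": 0,"ry": 0,"rz": -80,"fingers": 0.0},
])

```text
t: 14.8
eef_pos: [0.5382, -0.1501, 0.1452]
ee_rot: [-0.003, -3.141, -0.0]
contact_force: [0.3, -0.4, -0.3]
gripper_width: 0.0854
```

```bash
python3 -c "
from h import *
snap('wrist','wrist9');snap('scene','scene9');snap('side','side9')
for t in('wrist9','scene9','side9'): circ(t,.538,-.15,.04,.032,.05);circ(t,.549,-.038,.05,.006,.06);board(t)
go(.4435,.225,.14,180)"
```

```text
wrist9 3248 [ 541.5 -155.6] 32.0
wrist9 5894 [549.7 -43.7] 35.0
board 4280 ((527.98583984375, -259.089111328125), (60.37622833251953, 90.04434204101562), 0.4138917028903961) [[497.0, -214.0], [498.0, -304.0], [558.0, -304.0], [558.0, -214.0]]
scene9 179 [ 538.7 -152.2] 30.0
scene9 522 [547.1 -44.3] 37.3
board 261 ((522.2207641601562, -259.54132080078125), (86.92829895019531, 57.92996597290039), 88.8526382446289) [[492.0, -302.0], [550.0, -304.0], [552.0, -217.0], [494.0, -216.0]]
side9 137 [ 539.4 -153. ] 33.3
side9 608 [547.3 -33.8] 35.2
board 78 ((525.8867797851562, -257.973876953125), (56.03733825683594, 80.68548583984375), 2.129096746444702) [[496.0, -219.0], [499.0, -299.0], [555.0, -297.0], [552.0, -217.0]]
t 14.95 pos [ 0.5383 -0.1501  0.1452] D [0.0957 0.3749 0.0053] R [ 0.  -0.  -0.1] w 0.08544152782694418 F [ 0.5 -0.2  0.2]
```

View pics/wrist9.png

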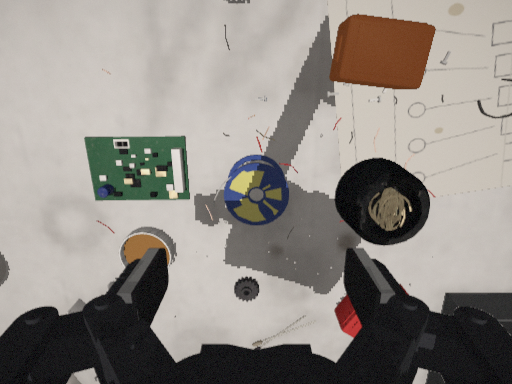

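drive_tool([
  {"dx": 0.012,"dy": 0.045,"dz": 0,"rx": 0,"ry": 0,"rz": 0,"fingers": 0},
  {"dx": 0.025,"dy": 0.095,"dz": 0,"rx": 0,"ry": 0,"rz": 0,"fingers": 0},
  {"dx": 0.037,"dy": 0.145,"dz": 0,"rx": 0,"ry": 0,"rz": 0,"fingers": 0},
  {"dx": 0.05,"dy": 0.195,"dz": 0,"rx": 0,"ry": 0,"rz": 0,"fingers": 0},
  {"dx": 0.063,"dy": 0.245,"dz": 0,"rx": 0,"ry": 0,"rz": 0,"fingers": 0},
  {"dx": 0.076,"dy": 0.295,"dz": 0,"rx": 0,"ry": 0,"rz": 0,"fingers": 0},
  {"dx": 0.09,"dy": 0.345,"dz": 0,"rx": 0,"ry": 0,"rz": 0,"fingers": 0},
  {"dx": 0.0955,"dy": 0.37,"dz": 0,"rx": 0,"ry": 0,"rz": 0,"fingers": 0},
  {"dx": 0.0955,"dy": 0.375,"dz": 0.005,"rx": 0,"ry": 0,"rz": 0,"fingers": 0},
  {"dx": 0.0955,"dy": 0.375,"dz": 0.005,"rx": 0,"ry": 0,"rz": 0,"fingers": 0},
  {"dx": 0.0955,"dy": 0.375,"dz": 0.005,"rx": 0,"ry": 0,"rz": 0,"fingers": 0},
])

```text
t: 16.32
eef_pos: [0.443, 0.2238, 0.1401]
ee_rot: [-0.002, -3.141, 0.001]
contact_force: [-0.5, -0.4, 1.0]
gripper_width: 0.0855
```

```bash
python3 -c "
from h import *
snap('wrist','wrist10')
p=pts(['wrist10'],.441,.226,.06,.031,.04)[0];print(cv2.minAreaRect(p[:,:2].astype(np.float32)*1000))
go(.4435,.225,.025,180)"
```

```text
((444.3240966796875, 224.58709716796875), (63.698848724365234, 43.559226989746094), 89.13262939453125)
t 16.375 pos [0.4431 0.2238 0.1402] D [-0.0004  0.0013  0.1152] R [-0.  -0.  -0.1] w 0.08536694897675477 F [ 0.4 -0.2  0.3]
```

View pics/wrist10.png

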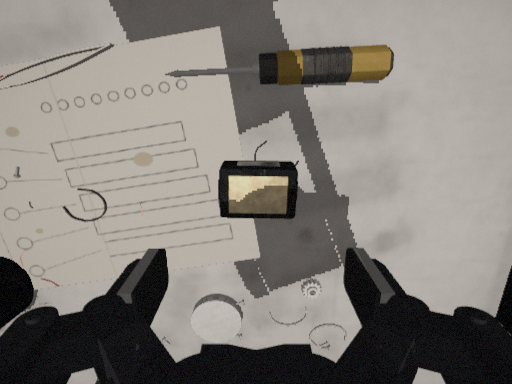

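drive_tool([
  {"dx": -0.001,"dy": 0.001,"dz": 0.045,"rx": 0,"ry": 0,"rz": 0,"fingers": 0},
  {"dx": -0.001,"dy": 0.001,"dz": 0.08,"rx": 0,"ry": 0,"rz": 0,"fingers": 0},
  {"dx": -0.001,"dy": 0.001,"dz": 0.105,"rx": 0,"ry": 0,"rz": 0,"fingers": 0},
  {"dx": -0.001,"dy": 0.001,"dz": 0.118,"rx": 0,"ry": 0,"rz": 0,"fingers": 0},
  {"dx": -0.001,"dy": 0.001,"dz": 0.118,"rx": 0,"ry": 0,"rz": 0,"fingers": 0},
  {"dx": -0.001,"dy": 0.001,"dz": 0.118,"rx": 0,"ry": 0,"rz": 0,"fingers": 0.4},
  {"dx": -0.001,"dy": 0.001,"dz": 0.118,"rx": 0,"ry": 0,"rz": 0,"fingers": 0.4},
  {"dx": -0.001,"dy": 0.001,"dz": 0.118,"rx": 0,"ry": 0,"rz": 0,"fingers": 0.4},
], force=40)

```text
t: 17.38
eef_pos: [0.4448, 0.2261, 0.0235]
ee_rot: [-0.0, 3.139, 0.001]
contact_force: [0.1, -0.4, 6.0]
gripper_width: 0.0632
```

```bash
python3 -c "
from h import *
go(.444,-.2605,.15,180)"
```

```text
t 17.375 pos [0.4448 0.2261 0.0235] D [ 0.0006 -0.4865 -0.1269] R [0.  0.1 0. ] w 0.06316900981675416 F [ 0.1 -0.4  6. ]
```

drive_tool([
  {"dx": 0,"dy": 0,"dz": -0.03,"rx": 0,"ry": 0,"rz": 0,"fingers": 0.4},
  {"dx": 0,"dy": -0.01,"dz": -0.08,"rx": 0,"ry": 0,"rz": 0,"fingers": 0.4},
  {"dx": 0,"dy": -0.05,"dz": -0.11,"rx": 0,"ry": 0,"rz": 0,"fingers": 0.4},
  {"dx": 0,"dy": -0.1,"dz": -0.12,"rx": 0,"ry": 0,"rz": 0,"fingers": 0.4},
  {"dx": 0,"dy": -0.15,"dz": -0.12,"rx": 0,"ry": 0,"rz": 0,"fingers": 0.4},
  {"dx": 0,"dy": -0.2,"dz": -0.12,"rx": 0,"ry": 0,"rz": 0,"fingers": 0.4},
  {"dx": 0,"dy": -0.25,"dz": -0.12,"rx": 0,"ry": 0,"rz": 0,"fingers": 0.4},
  {"dx": 0,"dy": -0.3,"dz": -0.12,"rx": 0,"ry": 0,"rz": 0,"fingers": 0.4},
  {"dx": 0,"dy": -0.35,"dz": -0.12,"rx": 0,"ry": 0,"rz": 0,"fingers": 0.4},
  {"dx": 0.001,"dy": -0.4,"dz": -0.12,"rx": 0,"ry": 0,"rz": 0,"fingers": 0.4},
  {"dx": 0.001,"dy": -0.45,"dz": -0.12,"rx": 0,"ry": 0,"rz": 0,"fingers": 0.4},
  {"dx": 0.001,"dy": -0.48,"dz": -0.12,"rx": 0,"ry": 0,"rz": 0,"fingers": 0.4},
  {"dx": 0.001,"dy": -0.4865,"dz": -0.11,"rx": 0,"ry": 0,"rz": 0,"fingers": 0.4},
  {"dx": 0.001,"dy": -0.4865,"dz": -0.1,"rx": 0,"ry": 0,"rz": 0,"fingers": 0.4},
  {"dx": 0.001,"dy": -0.4865,"dz": -0.1,"rx": 0,"ry": 0,"rz": 0,"fingers": 0.4},
])

```text
t: 19.25
eef_pos: [0.4415, -0.2585, 0.1209]
ee_rot: [0.002, -3.138, -0.004]
contact_force: [-0.1, 0.3, -0.8]
gripper_width: 0.063
```

```bash
python3 -c "
from h import *
snap('scene','scene11');snap('wrist','wrist11')
go(.4435,-.2605,.0245,180)
import cv2
a=cv2.imread('pics/scene11.png')[170:300,290:460];b=cv2.imread('pics/wrist11.png')
cv2.imwrite('pics/w11.png',np.vstack([cv2.resize(b,(400,300)),cv2.resize(a,(400,300))]))"
```

```text
t 19.35 pos [ 0.4425 -0.2592  0.1219] D [-0.0011 -0.0014  0.0974] R [ 0.1 -0.1  0.1] w 0.06330495564628714 F [ 0.4 -0.6 -1.5]
```

View pics/w11.png

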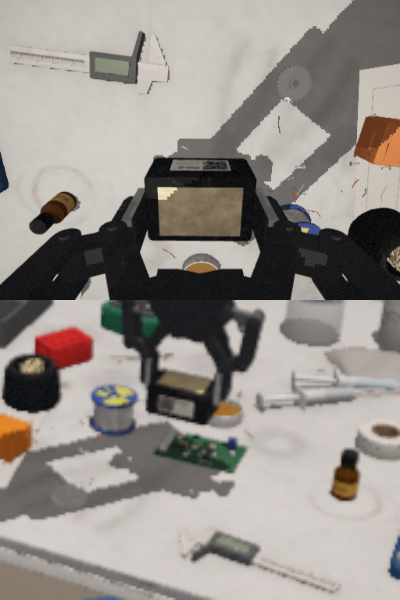

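```bash
python3 -c "
from h import *
P=np.vstack(pts(['scene5','side5','wrist5','scene9'],.4435,-.2605,.13,.008,.1));P=P[(P[:,0]<.49)]
d=np.hypot(P[:,0]-.4435,P[:,1]+.2605);o=np.argsort(d)
print(P[o[:300:20],:3].round(3)); k=P[:,1]<-.33; print(P[k,:3].min(0),P[k,:3].max(0))"
```

```text
[[ 0.367 -0.299  0.008]
 [ 0.37  -0.328  0.01 ]
 [ 0.366 -0.329  0.01 ]
 [ 0.346 -0.303  0.009]
 [ 0.356 -0.323  0.011]
 [ 0.369 -0.34   0.012]
 [ 0.368 -0.341  0.009]
 [ 0.375 -0.172  0.009]
 [ 0.382 -0.165  0.009]
 [ 0.365 -0.177  0.01 ]
 [ 0.376 -0.167  0.012]
 [ 0.365 -0.174  0.009]
 [ 0.347 -0.328  0.008]
 [ 0.337 -0.312  0.011]
 [ 0.367 -0.352  0.011]]
[ 0.34267277 -0.36560445  0.008061  ] [ 0.3726635  -0.33000543  0.01529016]
```

Clear all round. Lower and release.

drive_tool([
  {"dx": -0.001,"dy": -0.001,"dz": 0.04,"rx": 0,"ry": 0,"rz": 0,"fingers": 0.4},
  {"dx": -0.001,"dy": -0.001,"dz": 0.075,"rx": 0,"ry": 0,"rz": 0,"fingers": 0.4},
  {"dx": -0.001,"dy": -0.001,"dz": 0.09,"rx": 0,"ry": 0,"rz": 0,"fingers": 0.4},
  {"dx": -0.001,"dy": -0.001,"dz": 0.097,"rx": 0,"ry": 0,"rz": 0,"fingers": 0.4},
  {"dx": -0.001,"dy": -0.001,"dz": 0.098,"rx": 0,"ry": 0,"rz": 0,"fingers": 0.4},
  {"dx": -0.001,"dy": -0.001,"dz": 0.098,"rx": 0,"ry": 0,"rz": 0,"fingers": 0.4},
  {"dx": -0.001,"dy": -0.001,"dz": 0.098,"rx": 0,"ry": 0,"rz": 0,"fingers": 0.4},
])

```text
t: 20.23
eef_pos: [0.4445, -0.2621, 0.0252]
ee_rot: [0.0, 3.14, -0.002]
contact_force: [-0.3, 0.1, -1.4]
gripper_width: 0.0634
```

drive_tool([
  {"dx": 0,"dy": 0.001,"dz": 0.001,"rx": 0,"ry": 0,"rz": 0,"fingers": 0.4},
  {"dx": 0,"dy": 0.001,"dz": 0.0015,"rx": 0,"ry": 0,"rz": 0,"fingers": 0.4},
  {"dx": 0,"dy": 0.001,"dz": 0.0015,"rx": 0,"ry": 0,"rz": 0,"fingers": 0.05},
  {"dx": 0,"dy": 0.001,"dz": 0.0015,"rx": 0,"ry": 0,"rz": 0,"fingers": 0.05},
  {"dx": 0,"dy": 0.001,"dz": 0.0015,"rx": 0,"ry": 0,"rz": 0,"fingers": 0.05},
  {"dx": 0,"dy": 0.001,"dz": -0.02,"rx": 0,"ry": 0,"rz": 0,"fingers": 0.05},
  {"dx": 0,"dy": 0.001,"dz": -0.07,"rx": 0,"ry": 0,"rz": 0,"fingers": 0.05},
  {"dx": 0,"dy": 0.001,"dz": -0.125,"rx": 0,"ry": 0,"rz": 0,"fingers": 0.12},
  {"dx": 0,"dy": 0.001,"dz": -0.125,"rx": 0,"ry": 0,"rz": 0,"fingers": 0.12},
  {"dx": 0,"dy": 0.001,"dz": -0.125,"rx": 0,"ry": 0,"rz": 0,"fingers": 0.12},
])

```text
t: 21.48
eef_pos: [0.4434, -0.2604, 0.149]
ee_rot: [0.0, -3.141, -0.0]
contact_force: [0.7, 0.2, -0.4]
gripper_width: 0.0749
```

```bash
python3 -c "
from h import *
snap('scene','scene12');snap('wrist','wrist12')
for t in('scene12','wrist12'):
  p=pts([t],.4435,-.2605,.06,.031,.042)[0];print(t,cv2.minAreaRect(p[:,:2].astype(np.float32)*1000));board(t)
go(.586,.179,.14,180)"
```

```text
scene12 ((441.5722961425781, -261.2542419433594), (47.728614807128906, 64.24068450927734), 0.002246337477117777)
board 148 ((523.2715454101562, -265.60345458984375), (57.971214294433594, 75.7544937133789), 0.9224834442138672) [[494.0, -228.0], [495.0, -304.0], [553.0, -303.0], [552.0, -227.0]]
wrist12 ((443.4225158691406, -261.42901611328125), (63.456871032714844, 43.64320755004883), 89.8423080444336)
board 2112 ((527.9400024414062, -259.3620300292969), (89.61674499511719, 60.203819274902344), 89.78398895263672) [[498.0, -304.0], [558.0, -304.0], [558.0, -215.0], [498.0, -214.0]]
t 21.575 pos [ 0.4427 -0.2599  0.1477] D [-0.1434  0.4388  0.0082] R [ 0.1 -0.2  0. ] w 0.07510498155251254 F [-0.4  0.4 -0.6]
```

View pics/wrist12.png

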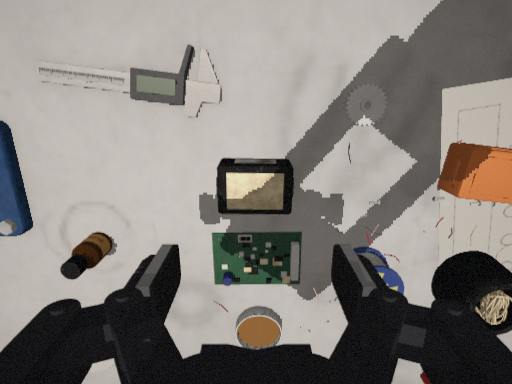

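drive_tool([
  {"dx": -0.015,"dy": 0.045,"dz": 0,"rx": 0,"ry": 0,"rz": 0,"fingers": 0.12},
  {"dx": -0.03,"dy": 0.09,"dz": 0,"rx": 0,"ry": 0,"rz": 0,"fingers": 0.12},
  {"dx": -0.045,"dy": 0.14,"dz": 0,"rx": 0,"ry": 0,"rz": 0,"fingers": 0.12},
  {"dx": -0.06,"dy": 0.19,"dz": 0,"rx": 0,"ry": 0,"rz": 0,"fingers": 0.12},
  {"dx": -0.075,"dy": 0.24,"dz": 0,"rx": 0,"ry": 0,"rz": 0,"fingers": 0.12},
  {"dx": -0.09,"dy": 0.29,"dz": 0,"rx": 0,"ry": 0,"rz": 0,"fingers": 0.12},
  {"dx": -0.11,"dy": 0.34,"dz": 0,"rx": 0,"ry": 0,"rz": 0,"fingers": 0.12},
  {"dx": -0.13,"dy": 0.39,"dz": 0,"rx": 0,"ry": 0,"rz": 0,"fingers": 0.12},
  {"dx": -0.14,"dy": 0.425,"dz": 0,"rx": 0,"ry": 0,"rz": 0,"fingers": 0.12},
  {"dx": -0.1435,"dy": 0.439,"dz": 0.008,"rx": 0,"ry": 0,"rz": 0,"fingers": 0.12},
  {"dx": -0.1435,"dy": 0.439,"dz": 0.008,"rx": 0,"ry": 0,"rz": 0,"fingers": 0.12},
  {"dx": -0.1435,"dy": 0.439,"dz": 0.008,"rx": 0,"ry": 0,"rz": 0,"fingers": 0.12},
])

```text
t: 23.08
eef_pos: [0.5863, 0.1768, 0.1403]
ee_rot: [-0.001, -3.139, 0.002]
contact_force: [0.1, 0.1, 0.2]
gripper_width: 0.0753
```

```bash
python3 -c "
from h import *
snap('wrist','wrist13')
circ('wrist13',.586,.179,.04,.007,.02)
go(.586,.179,.016,180)"
```

```text
wrist13 2604 [590.5 181.7] 26.5
t 23.125 pos [0.5866 0.1767 0.1408] D [0.0005 0.0024 0.1248] R [-0.  -0.1 -0.1] w 0.0746297590191014 F [0.3 0.3 0.4]
```

View pics/wrist13.png

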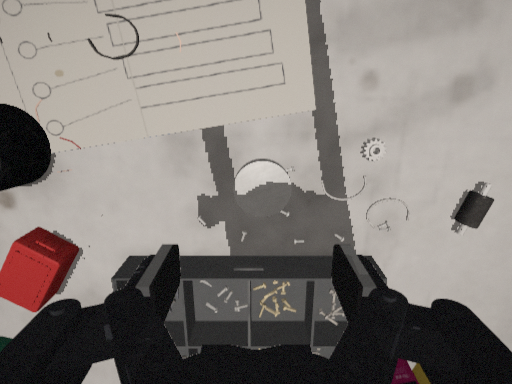

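drive_tool([
  {"dx": -0.0025,"dy": 0.0045,"dz": 0.05,"rx": 0,"ry": 0,"rz": 0,"fingers": 0.27},
  {"dx": -0.0025,"dy": 0.0045,"dz": 0.09,"rx": 0,"ry": 0,"rz": 0,"fingers": 0.27},
  {"dx": -0.0025,"dy": 0.0045,"dz": 0.11,"rx": 0,"ry": 0,"rz": 0,"fingers": 0.27},
  {"dx": -0.0025,"dy": 0.0045,"dz": 0.12,"rx": 0,"ry": 0,"rz": 0,"fingers": 0.27},
  {"dx": -0.0025,"dy": 0.0045,"dz": 0.12,"rx": 0,"ry": 0,"rz": 0,"fingers": 0.27},
  {"dx": -0.0025,"dy": 0.0045,"dz": 0.12,"rx": 0,"ry": 0,"rz": 0,"fingers": 0.27},
])

```text
t: 23.88
eef_pos: [0.5908, 0.1827, 0.0225]
ee_rot: [0.001, 3.139, 0.001]
contact_force: [-1.2, 0.2, 0.7]
gripper_width: 0.0622
```

```bash
python3 -c "
from h import *
d=snap('wrist','wrist14');snap('side','side14');snap('scene','scene14')
go(.589,.181,.0135,180)
W=cloud(d);im=d['image'].astype(int)
for s in (-1,1):
  m=(np.abs(W[...,0]-.589)<.013)&(np.abs(W[...,1]-.181-s*.038)<.009)&(im.max(-1)<110)
  z=W[...,2][m];print(s,m.sum(),np.sort(z)[:60:6].round(4))
import cv2
a=cv2.imread('pics/scene14.png')[150:230,190:300];b=cv2.imread('pics/wrist14.png')
cv2.imwrite('pics/w14.png',np.vstack([cv2.resize(b,(400,300)),cv2.resize(a,(400,290))]))"
```

```text
t 24.025 pos [0.5907 0.183  0.0225] D [ 0.0017 -0.002   0.009 ] R [0.  0.1 0. ] w 0.062212429048728236 F [0.4 1.  0.5]
-1 5247 [-0.0034 -0.0023 -0.0022 -0.0022 -0.0021 -0.0021 -0.002  -0.0019 -0.0019
 -0.0018]
1 4725 [-0.0026 -0.0023 -0.0022 -0.0021 -0.002  -0.0019 -0.0019 -0.0018 -0.0017
 -0.0017]
```

View pics/w14.png

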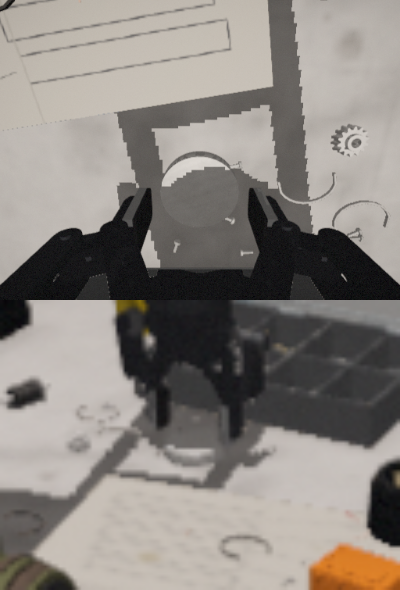

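drive_tool([
  {"dx": 0,"dy": 0,"dz": 0.005,"rx": 0,"ry": 0,"rz": 0,"fingers": 0.27},
  {"dx": 0,"dy": 0,"dz": 0.009,"rx": 0,"ry": 0,"rz": 0,"fingers": 0.27},
  {"dx": 0,"dy": 0,"dz": 0.009,"rx": 0,"ry": 0,"rz": 0,"fingers": 0.27},
], force=25)

```text
t: 24.4
eef_pos: [0.5893, 0.1828, 0.0117]
ee_rot: [0.0, -3.14, 0.0]
contact_force: [-0.0, 0.1, -0.4]
gripper_width: 0.0627
```

```bash
python3 -c "
from h import *
go(.589,.181,.0135,180); d=snap('wrist','wrist15')
W=cloud(d);im=d['image'].astype(int)
circ('wrist15',.59,.182,.0285,.006,.016)
for s in (-1,1):
  m=(np.abs(W[...,0]-.590)<.015)&(np.abs(W[...,1]-.1825-s*.038)<.012)&(im.max(-1)<75)&(W[...,2]>.0005)
  z=W[...,2][m];print(s,m.sum(),np.percentile(z,[0,1,5,20]).round(4))"
```

```text
t 24.4 pos [0.5893 0.1828 0.0117] D [ 0.0003 -0.0018 -0.0018] R [-0.  -0.1  0. ] w 0.06266255814186472 F [-0.   0.1 -0.4]
wrist15 8290 [590.5 181.8] 26.6
-1 4295 [0.0055 0.0084 0.015  0.0304]
1 4446 [0.0051 0.0084 0.0151 0.0311]
```

View pics/wrist15.png

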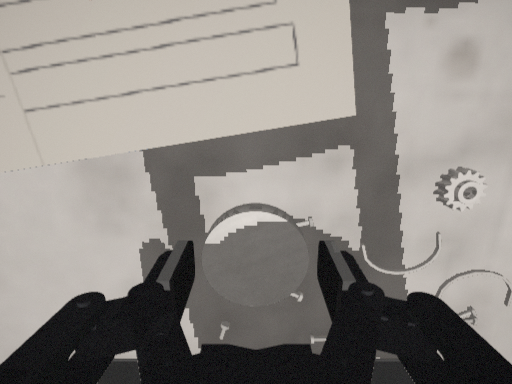

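drive_tool([
  {"dx": -0.001,"dy": -0.001,"dz": 0,"rx": 0,"ry": 0,"rz": 0,"fingers": 0.5},
  {"dx": -0.001,"dy": -0.001,"dz": 0,"rx": 0,"ry": 0,"rz": 0,"fingers": 0.5},
  {"dx": -0.001,"dy": -0.001,"dz": 0,"rx": 0,"ry": 0,"rz": 0,"fingers": 0.5},
  {"dx": -0.001,"dy": -0.001,"dz": 0,"rx": 0,"ry": 0,"rz": 0,"fingers": 0.5},
], force=25)

```text
t: 24.95
eef_pos: [0.5912, 0.1818, 0.0124]
ee_rot: [-0.0, 3.141, 0.0]
contact_force: [-0.1, -0.1, 0.4]
gripper_width: 0.0507
```

```bash
python3 -c "
from h import *
snap('wrist','wrist16'); circ('wrist16',.59,.182,.0275,.006,.016)
go(.6095,-.2575,.15,180);go(.6095,-.2575,.15,160)"
```

```text
wrist16 8395 [590. 182.] 27.5
t 25.0 pos [0.5912 0.1818 0.0125] D [-0.0184 -0.4393 -0.1375] R [0. 0. 0.] w 0.050423346191998716 F [0.7 0.5 0.1]
t 25.0 pos [0.5912 0.1818 0.0125] D [-0.0184 -0.4393 -0.1375] R [ 0.  0. 20.] w 0.050423346191998716 F [0.7 0.5 0.1]
```

drive_tool([
  {"dx": 0,"dy": 0,"dz": -0.03,"rx": 0,"ry": 0,"rz": 0,"fingers": 0.5},
  {"dx": 0,"dy": 0,"dz": -0.08,"rx": 0,"ry": 0,"rz": 0,"fingers": 0.5},
  {"dx": 0,"dy": -0.03,"dz": -0.12,"rx": 0,"ry": 0,"rz": 0,"fingers": 0.5},
  {"dx": -0.003,"dy": -0.08,"dz": -0.13,"rx": 0,"ry": 0,"rz": 3,"fingers": 0.5},
  {"dx": -0.006,"dy": -0.13,"dz": -0.13,"rx": 0,"ry": 0,"rz": 6,"fingers": 0.5},
  {"dx": -0.009,"dy": -0.18,"dz": -0.13,"rx": 0,"ry": 0,"rz": 9,"fingers": 0.5},
  {"dx": -0.012,"dy": -0.23,"dz": -0.13,"rx": 0,"ry": 0,"rz": 12,"fingers": 0.5},
  {"dx": -0.015,"dy": -0.28,"dz": -0.13,"rx": 0,"ry": 0,"rz": 15,"fingers": 0.5},
  {"dx": -0.018,"dy": -0.33,"dz": -0.13,"rx": 0,"ry": 0,"rz": 18,"fingers": 0.5},
  {"dx": -0.018,"dy": -0.38,"dz": -0.13,"rx": 0,"ry": 0,"rz": 20,"fingers": 0.5},
  {"dx": -0.018,"dy": -0.42,"dz": -0.12,"rx": 0,"ry": 0,"rz": 20,"fingers": 0.5},
  {"dx": -0.018,"dy": -0.439,"dz": -0.1,"rx": 0,"ry": 0,"rz": 20,"fingers": 0.5},
  {"dx": -0.018,"dy": -0.439,"dz": -0.08,"rx": 0,"ry": 0,"rz": 20,"fingers": 0.5},
  {"dx": -0.018,"dy": -0.439,"dz": -0.08,"rx": 0,"ry": 0,"rz": 20,"fingers": 0.5},
  {"dx": -0.018,"dy": -0.439,"dz": -0.08,"rx": 0,"ry": 0,"rz": 20,"fingers": 0.5},
])

```text
t: 26.88
eef_pos: [0.6089, -0.2562, 0.0921]
ee_rot: [-0.544, -3.093, -0.001]
contact_force: [1.2, 0.3, -0.2]
gripper_width: 0.0504
```

```bash
python3 -c "
from h import *
d=snap('wrist','wrist17');snap('scene','scene17');snap('side','side17')
go(.6095,-.2575,.030,160)
W=cloud(d);im=d['image'].astype(int)
for t in('wrist17','scene17','side17'): circ(t,.6095,-.2575,.029,.006,.02); circ(t,.6095,-.2575,.0285,.085,.105)
import cv2
a=cv2.imread('pics/scene17.png')[170:270,340:460];b=cv2.imread('pics/wrist17.png')
cv2.imwrite('pics/w17.png',np.vstack([cv2.resize(b,(400,300)),cv2.resize(a,(360,300))[:,:].copy() if 0 else cv2.resize(a,(400,300))]))"
```

```text
t 27.025 pos [ 0.6096 -0.2568  0.0932] D [-0.     -0.0007  0.0632] R [-0.   0.1  0.1] w 0.05076158225772816 F [ 0.3 -0.9 -0.2]
wrist17 1812 [ 608.9 -257.3] 24.9
wrist17 8882 [ 609.5 -257.5] 28.5
scene17 179 [ 608.7 -258. ] 27.9
scene17 162 [ 607.5 -255.5] 28.1
side17 115 [ 608.6 -257.8] 28.5
side17 88 [ 605.9 -257.9] 27.5
```

View pics/w17.png

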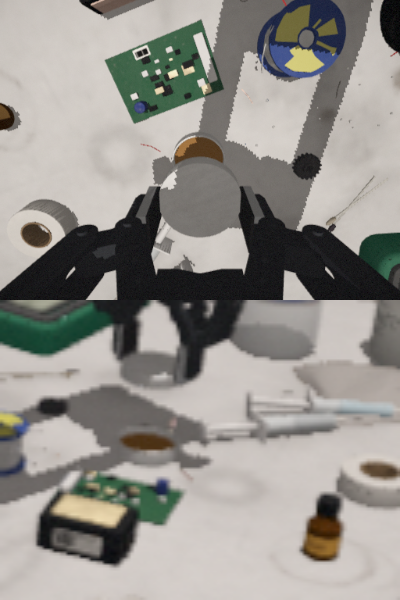

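drive_tool([
  {"dx": 0,"dy": -0.0005,"dz": 0.03,"rx": 0,"ry": 0,"rz": 0,"fingers": 0.5},
  {"dx": 0,"dy": -0.0005,"dz": 0.05,"rx": 0,"ry": 0,"rz": 0,"fingers": 0.5},
  {"dx": 0,"dy": -0.0005,"dz": 0.06,"rx": 0,"ry": 0,"rz": 0,"fingers": 0.5},
  {"dx": 0,"dy": -0.0005,"dz": 0.063,"rx": 0,"ry": 0,"rz": 0,"fingers": 0.5},
  {"dx": 0,"dy": -0.0005,"dz": 0.063,"rx": 0,"ry": 0,"rz": 0,"fingers": 0.5},
  {"dx": 0,"dy": -0.0005,"dz": 0.063,"rx": 0,"ry": 0,"rz": 0,"fingers": 0.5},
])

```text
t: 27.78
eef_pos: [0.6093, -0.258, 0.0303]
ee_rot: [0.545, 3.092, -0.001]
contact_force: [0.6, -0.3, -0.4]
gripper_width: 0.0502
```

```bash
python3 -c "
from h import *
go(.6095,-.2575,.0290,160)"
```

```text
t 27.775 pos [ 0.6093 -0.258   0.0303] D [-0.      0.0005  0.0013] R [-0.   0.1  0. ] w 0.05023647724917162 F [ 0.6 -0.3 -0.4]
```

drive_tool([
  {"dx": 0,"dy": 0,"dz": 0.001,"rx": 0,"ry": 0,"rz": 0,"fingers": 0.5},
  {"dx": 0,"dy": 0,"dz": 0.0015,"rx": 0,"ry": 0,"rz": 0,"fingers": 0.5},
  {"dx": 0,"dy": 0,"dz": 0.0015,"rx": 0,"ry": 0,"rz": 0,"fingers": 0.5},
])

```text
t: 28.15
eef_pos: [0.609, -0.2578, 0.0284]
ee_rot: [0.545, 3.093, -0.0]
contact_force: [0.0, 0.8, 3.7]
gripper_width: 0.0508
```

drive_tool([
  {"dx": 0,"dy": 0,"dz": 0,"rx": 0,"ry": 0,"rz": 0,"fingers": 0.38},
  {"dx": 0,"dy": 0,"dz": 0,"rx": 0,"ry": 0,"rz": 0,"fingers": 0.32},
  {"dx": 0,"dy": 0,"dz": 0,"rx": 0,"ry": 0,"rz": 0,"fingers": 0.25},
  {"dx": 0,"dy": 0,"dz": 0,"rx": 0,"ry": 0,"rz": 0,"fingers": 0.25},
  {"dx": 0,"dy": 0,"dz": 0,"rx": 0,"ry": 0,"rz": 0,"fingers": 0.25},
  {"dx": 0,"dy": 0,"dz": -0.015,"rx": 0,"ry": 0,"rz": 0,"fingers": 0.25},
  {"dx": 0,"dy": 0,"dz": -0.05,"rx": 0,"ry": 0,"rz": 0,"fingers": 0.2},
  {"dx": 0,"dy": 0,"dz": -0.1,"rx": 0,"ry": 0,"rz": 0,"fingers": 0.2},
  {"dx": 0,"dy": 0,"dz": -0.15,"rx": 0,"ry": 0,"rz": -10,"fingers": 0.2},
  {"dx": 0,"dy": 0,"dz": -0.2,"rx": 0,"ry": 0,"rz": -20,"fingers": 0.2},
  {"dx": 0,"dy": 0,"dz": -0.2,"rx": 0,"ry": 0,"rz": -20,"fingers": 0.2},
  {"dx": 0,"dy": 0,"dz": -0.2,"rx": 0,"ry": 0,"rz": -20,"fingers": 0.2},
])

```text
t: 29.65
eef_pos: [0.6084, -0.2575, 0.2286]
ee_rot: [0.001, 3.141, -0.001]
contact_force: [0.0, -0.3, -0.9]
gripper_width: 0.0683
```

```bash
python3 -c "
from h import *
for n in('wrist','scene','side'): snap(n,n+'18')
for t in('wrist18','scene18','side18'):
  print(t);board(t);circ(t,.609,-.2575,.033,.022,.04);circ(t,.538,-.15,.029,.032,.05);circ(t,.549,-.038,.05,.006,.06)
  p=pts([t],.609,-.2575,.02,.02,.045)[0]; 
  if len(p)>10: A=np.c_[p[:,:2],np.ones(len(p))];f=np.linalg.lstsq(A,p[:,2],rcond=None)[0];print('lid z',np.median(p[:,2]).round(4),'tilt',f[:2].round(3))
  p=pts([t],.4435,-.2605,.06,.031,.042)[0]
  if len(p)>10: print('head',cv2.minAreaRect(p[:,:2].astype(np.float32)*1000))
a=cv2.imread('pics/scene18.png')[170:270,290:450];b=cv2.imread('pics/wrist18.png')
cv2.imwrite('pics/w18.png',np.vstack([cv2.resize(b,(400,300)),cv2.resize(a,(400,250))]))"
```

```text
wrist18
board 3252 ((527.69775390625, -259.046875), (59.299232482910156, 89.81863403320312), 0.4778682589530945) [[498.0, -214.0], [498.0, -304.0], [558.0, -304.0], [557.0, -214.0]]
wrist18 1710 [ 608.9 -257.8] 26.2
wrist18 2319 [ 539.7 -151.3] 28.1
wrist18 4597 [551.7 -44.2] 35.0
lid z 0.027 tilt [ 0.001 -0.004]
head ((457.0690612792969, -261.637939453125), (63.306365966796875, 17.81827163696289), 89.81864929199219)
scene18
board 184 ((524.5816040039062, -264.8772277832031), (80.06541442871094, 57.817344665527344), 85.6207046508789) [[493.0, -303.0], [550.0, -307.0], [556.0, -227.0], [499.0, -223.0]]
scene18 185 [ 605.9 -256.3] 29.5
scene18 179 [ 537.5 -149.3] 28.0
scene18 523 [539.4 -36.3] 42.0
lid z 0.0288 tilt [-0.003  0.001]
head ((441.6214904785156, -261.725341796875), (64.13213348388672, 48.041690826416016), 89.6868896484375)
side18
board 79 ((510.6045837402344, -261.93890380859375), (54.04610061645508, 87.24270629882812), 38.330692291259766) [[462.0, -244.0], [516.0, -313.0], [559.0, -279.0], [505.0, -211.0]]
side18 110 [ 607.3 -255.3] 29.4
side18 136 [ 537.8 -150. ] 28.9
side18 605 [549.9 -35.8] 36.9
lid z 0.0283 tilt [-0.015  0.034]
head ((441.2828369140625, -255.31954956054688), (65.8202133178711, 43.859764099121094), 89.09237670898438)
```

View pics/w18.png

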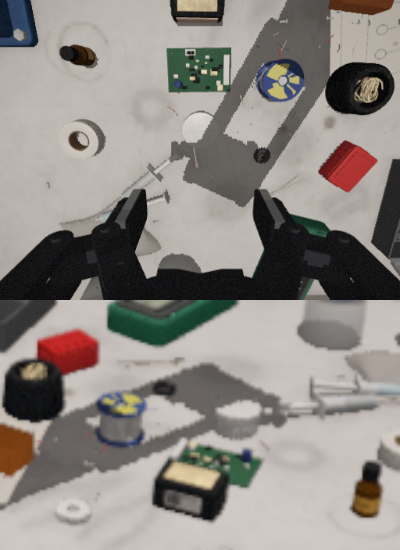

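```bash
python3 -c "
from h import *
print(workorder.sign_off())"
```

```text
the job is handed in; nothing more can be done
None
```

The soldering job is laid out and handed in at about 30 s of the 99 s allowed. Nothing was dropped or regrasped. The sign-off gives no verdict, so the figures below are my own camera measurements.

| Item | Measured | Target |
|---|---|---|
| Head, x / y in board frame | about −84 / −2 mm, parallel within about 1° | −82 / 0 mm, within 15 mm and 0.2 rad |
| Flux tin, x / y in board frame | about +82 to +84 / +1.5 mm | +85 / 0 mm, within 15 mm |
| Lid on tin | within about 1 mm of centre, top at about 28 mm, tilt near zero | within 10 mm of centre |
| Reel axis | about (0.538, −0.150) m, against a midpoint of about (0.538, −0.149) m | within 15 mm |

- **Board and cleaner:** the board shows no movement in the wrist camera. I never touched the tip cleaner.
- **Robot:** the gripper ended raised clear at z of about 0.23 m, touching nothing.
- **Disagreements between cameras:** They differed by up to about 5 mm on the board's x and 10 mm on the cleaner's y. For the midpoint the latter counts half, so the margins still hold.
- **Bad fits:** In the last pictures some fits were spoiled by parts being hidden or cut off, namely the side camera's board, the scene camera's cleaner and the wrist camera's head. I went by the other views for those. The side camera's lid tilt (about 0.04 rad) came from few points, and the other two views gave about 0.

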